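Latch a bonded test panel into its dwell nest

ROBOT

A 6-joint arm with a two-finger parallel gripper is mounted at the origin on a cart in front of the work surface, level with it; the furniture and walls round the work are solid. World frame = base frame: x ahead of the robot, y to its left, z up, the work surface at z = 0. Lengths are in mm, angles in degrees, forces in N, time in s.
With the tool pointing down it reaches from about 300 to 850 mm from the base axis. Payload 4.2 kg.
Tool frame: the origin (TCP) lies midway between the tips of the shut fingers; the grasp point (between the pads) lies 19 mm behind it; x points along the fingers, y is the direction in which the jaws open and shut, and the axes are right-handed (so a half turn about x gives the same grasp; the last joint's range is limited). The gripper opens to 91 mm and grips with 3 to 60 N. Pads are 32 mm wide; open, the fingers measure 118 mm over their backs; the gripper's body (76 mm by 178 mm) begins 60 mm behind the grasp point.
Start: joints at [-71.734, 18.312, 89.639, -0, 72.044, -1.146], TCP at [191.108, -542.329, 213.976] pointing down, gripper open.
Joint ranges: [-177.97, 177.97], [-48.28, 115.42], [12.27, 149.76], [-77.06, 257.06], [2.81, 150.46], [-146.56, 146.56]. Speed limits (degrees/s): [147.25, 147.25, 180, 180, 180, 180].

INTERFACE

Orientations are given as [roll, pitch, yaw] about the fixed x, y, z axes, in that order (R = Rz(yaw) Ry(pitch) Rx(roll)).
In Python, from workcell import * gives the robot as it stands.
- The arm moves only by the shell command python3 -m handwheel 'ROWS' [FORCE]. ROWS is a JSON object of lists of equal length, an entry for each row: "gripper": the closure, from 0 (fully open) to 1 (shut); "offset": the shift along the tool's x, y, z in mm, a list of three; "rot": the turn, a rotation vector about the tool's x, y, z in degrees, a list of three. A call has 1 to 5 rows; each row is the pose to reach, as a shift and turn from the pose commanded when the call began, along the tool's axes at that moment; what a row does not reach only later rows make up. A row lasts 1/12 s, in which the tool goes at most 41.7 mm and 7.16 degrees, less where a joint would pass 70% of its speed; a pose out of reach is approached as far as the arm can. A call with a gripper value outside its range is refused whole. The fingers move at their own pace and stop on an object; FORCE is the grip in N (left out, the last holds). Time passes only in rows, so rows that repeat a pose let the fingers close. It gives the time, the measured TCP pose, the force and the opening at its end, in the units of the state.
- state(): the state, without advancing time (a new reading comes with each control period).
- grab_frame(name): name is "side" or "top"; returns the picture (420x560x3 uint8, red, green, blue); there is no depth.
- camera_params(name): a dict with "fx", "fy", "cx", "cy" (pixels), "position" and "attitude" of the camera in the world. Camera axes: x right, y up, looking along -z (the intrinsics and any distortion apply to the point x, -y, -z); pixel columns grow to the right and rows downward; lengths in mm; the calibration is good to about 2 mm. A picture is of the moment at which its call begins. camera_params takes no time and is no camera call.
- job_done(): hands the job in, once; it reports no verdict.
The state is a dict: "time_s": time; "qpos": joint angles; "qvel": joint speeds; "effort": joint torques, N m; "ee_pos": TCP position; "ee_rot": TCP orientation; "force": force on the tool from outside, world axes, zero at the start; "torque": the same for the moment, N m; "gripper_width": finger opening in mm.
Only numpy, scipy, OpenCV 4.12 (cv2) and the standard library are available. Lean on these libraries where they do the work, as an engineer would, in place of code of your own. Each camera call takes 0.05 s, during which the arm holds its last target.

TASK

Pick up the panel carrier by its bridge handle, set it nose first in the mouth of the dwell nest and slide it in so that its own nose lifts the hanging catch; then press it gently against the sprung plunger, only until the catch drops behind its rear edge, ease off so that it rests against the catch, and let go. Load the nest with no more than 25 N at any time, keep the gripper off the nest and its catch, and leave the other things on the bench where they are.

Things in the scene. Friction and masses are not known exactly. Their poses are not given: they have to be found in the camera images.
- carrier: loose panel carrier, 0.44 kg: aluminium plate 132 x 72 x 14 mm, half-round nose (radius 7 mm) in front, square rear end, a taped steel test plate on top (50 wide, 2 mm thick; the tape's tail overhangs the rear 20 mm). Origin: centre of its underside; x to the nose (tip at +66 mm, rear edge at -66 mm), z up. Starts flat on the glass bench cover
- carrier_handle (a point): centre of the black cross bar of the bridge handle over the carrier's middle, 47 mm above its underside. The bar runs along the carrier's y: 14 mm thick along x, 12 mm high, 59 mm long, on two thin legs at its ends; 25 mm free height between it and the test plate. Axes as the carrier's
- nest: dwell nest fixed on the glass cover: grey base plate (underside = origin, floor 5 mm above it, x = -150 to +143 mm) with a channel between aluminium rails 15.5 mm high, on the centre line y = 0; x is the way in. Open above to x = -8 mm; from there to +100 mm lips close over the carrier's edges, so it can only slide in. Every push of the carrier on it, floor and rails too, counts to the 25 N
- nest_mouth (a point): floor of the nest's flared mouth, at its outer end, on the centre line (x = -150 mm of the nest); the mouth is 98 mm wide here and narrows in 53 mm to the channel. Axes as the nest's
- channel_start (a point): floor at the start of the straight channel, centre line (x = -97 mm of the nest): 75 mm wide from here on, for the 72 mm carrier
- plunger_nominal (a point): a mark fixed on the nest (x = +93 mm), not the plunger itself: the sprung plunger's tip stands u = up to 12 mm before or behind it. Catch and plunger sit on one head clamped at this unreported shift u. Plunger: 3 N to start, 3 N more per mm, hard end at 8 mm. The catch drops when it is pushed in 3 to 3.5 mm; then, eased off, the carrier's origin rests at nest x = +28 mm + u
- catch (a joint): angle (rad) of the steel gravity catch at the channel's left (+y) side: 0 hanging, up to 0.8 lifted. Its shoe hangs 6 mm over the carrier's left edge, down to 4 mm above the floor, and slopes so that the nose (meeting it at nest x = -64 mm + u) lifts it with under 3 N; 0.23 to 0.3 while it rides on the carrier; it drops by its 70 g behind the rear edge
- roller: rubber hand roller with wooden handle, 179 x 65 x 45 mm, a bystander; origin under its middle
- binder_clip: black binder clip, 32 x 29 x 36 mm, a bystander; origin under its middle
- petri_dish: small clear petri dish, 66 x 66 x 15 mm, a bystander; origin under its middle
- timer: flat white timer, 62 x 58 x 15 mm, a bystander; origin under its middle
- marker: black marker pen lying on its side, 137 x 17 x 19 mm, a bystander; origin under its middle

How it is judged:
By the outcome, as a careful person would: the job done as asked, in the order asked, and still so for the second after the job is handed in, with the robot touching nothing.
It also fails if it takes over 70 s, if anything falls off the work surface, if the arm or the gripper's body presses on something with over 40 N, if the wrist force passes 120 N, or if a joint passes its speed limit or range.

## Working session

There is one attempt and no reset: what is moved stays moved. The work goes in short steps, Python scripts to look and compute and a shell command to move; the robot and the scene stay as the last step left them, time stands still between calls to the robot, and variables do not carry over. Pictures are saved under pics/ and viewed, and the job is handed in when it is done.

```bash
ls; mkdir -p pics; python3 - <<'E'
from workcell import *
import cv2
s=state();print(s)
for n in("side","top"):
    im=grab_frame(n);cv2.imwrite(f"pics/{n}0.png",im[:,:,::-1]);print(n,camera_params(n),im.shape)
E
```

```text
pics
{'time_s': 0.0, 'qpos': array([-7.17358291e+01,  1.83511583e+01,  8.97066010e+01, -1.93454167e-03,
        7.20443117e+01, -1.14634630e+00]), 'qvel': array([-0.06881463, -0.00725364,  0.00259171,  0.00665   , -0.1212768 ,
        0.12589963]), 'effort': array([ 2.86058530e-04, -4.12453973e+01, -2.31976014e+01,  7.27827195e-02,
        4.56957298e-02, -1.29429272e-04]), 'ee_pos': array([ 190.91829456, -541.83675248,  213.12380921]), 'ee_rot': array([-90.1140239 ,  89.89791242, 109.29709134]), 'force': array([0.75871811, 0.40167647, 0.64001586]), 'torque': array([-0.03500582, -0.02812969,  0.00944771]), 'gripper_width': 91.16944375245689}
side {'fx': 463.36591863790346, 'fy': 463.36591863790346, 'cx': 272.11210684413976, 'cy': 205.99124579015978, 'position': array([  383.46755982, -1161.21021265,   571.10776648]), 'attitude': array([ 59.40028792,  -1.38188264, -11.95054905])} (420, 560, 3)
top {'fx': 417.5849611554543, 'fy': 417.5849611554543, 'cx': 274.18736177090415, 'cy': 208.81130692231616, 'position': array([ 489.75262564, -316.19376791,  959.13571647]), 'attitude': array([  3.9456472 ,  -1.6475033 , -91.12742805])} (420, 560, 3)
```

View pics/side0.png

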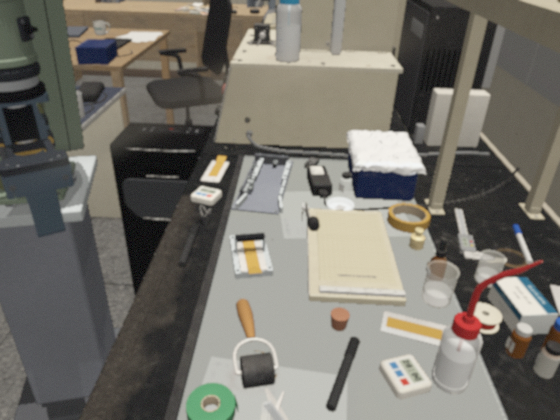

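View pics/top0.png

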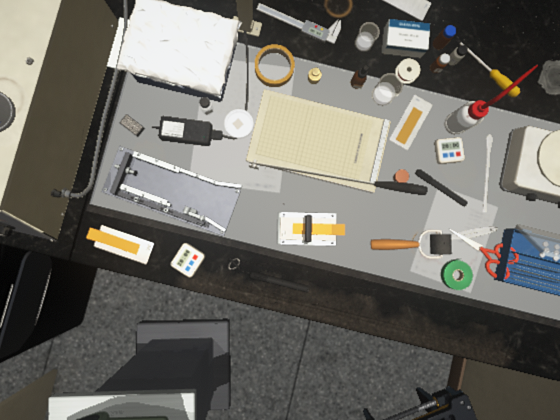

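The top view shows the carrier at about (308,229) with its tape tail to the right, so its nose points left. The nest is at about (175,190), mouth to the right at (240,195) and head at the left end. I'll enlarge both.

```bash
cat > h.py <<'E'
import numpy as np, cv2
from scipy.spatial.transform import Rotation as R
from workcell import *
def cam(n):
    p=camera_params(n); return p, R.from_euler('xyz',p['attitude'],degrees=True).as_matrix()
def ray(n,u,v):
    p,M=cam(n); d=M@np.array([(u-p['cx'])/p['fx'],-(v-p['cy'])/p['fy'],-1.]); return np.array(p['position']),d
def onz(n,u,v,z):
    o,d=ray(n,u,v); return o+d*(z-o[2])/d[2]
def proj(n,P):
    p,M=cam(n); c=M.T@(np.array(P,float)-p['position']); return np.array([p['cx']+p['fx']*c[0]/-c[2], p['cy']+p['fy']*(-c[1])/-c[2]])
def tri(a,b):
    A=[];o=[]
    S=np.zeros((3,3));t=np.zeros(3)
    for n,(u,v) in (("top",a),("side",b)):
        o,d=ray(n,u,v);d=d/np.linalg.norm(d);Q=np.eye(3)-np.outer(d,d);S+=Q;t+=Q@o
    return np.linalg.solve(S,t)
def crop(im,x0,x1,y0,y1,k,name):
    c=cv2.resize(im[y0:y1,x0:x1],None,fx=k,fy=k,interpolation=cv2.INTER_CUBIC);cv2.imwrite("pics/"+name,c)
E
python3 - <<'E'
from h import *
t=cv2.imread("pics/top0.png");s=cv2.imread("pics/side0.png")
crop(t,95,255,135,245,5,"t_nest.png");crop(t,260,360,195,265,8,"t_car.png")
a=cv2.resize(s[220:290,210:290],None,fx=5,fy=5,interpolation=2);b=cv2.resize(s[145:215,225:305],None,fx=5,fy=5,interpolation=2)
cv2.imwrite("pics/s_both.png",np.hstack([a,b]))
E
```

```text
(no output)
```

View pics/t_nest.png

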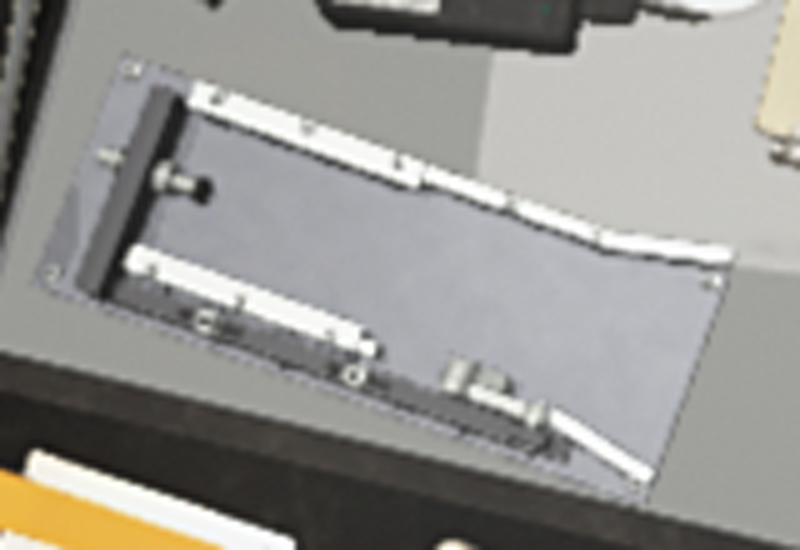

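View pics/t_car.png

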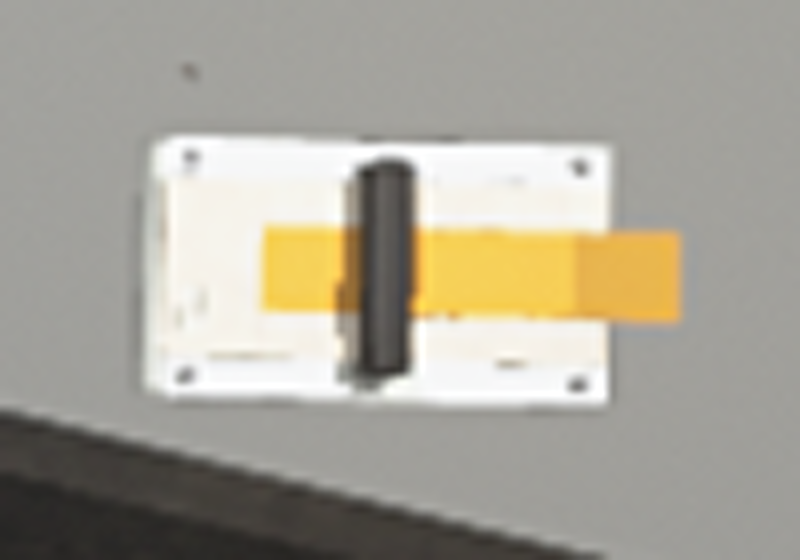

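View pics/s_both.png

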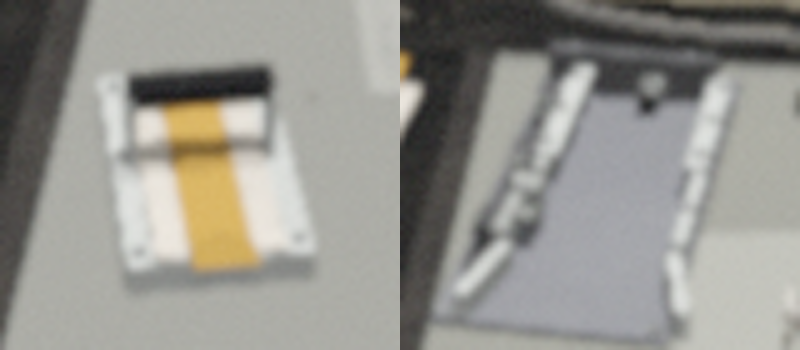

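```bash
python3 - <<'E'
from h import *
f=lambda x,y:((x+.5)/5-.5+95,(y+.5)/5-.5+135)
g=lambda x,y:((x+.5)/8-.5+260,(y+.5)/8-.5+195)
P={k:onz("top",*f(*v),z)[:2] for k,v,z in [("mouthR",(733,262),5),("mouthL",(648,499),5),("headR",(126,54),5),("headL",(37,288),5),
 ("flareR_end_in",(730,258),20.5),("flareL_end_in",(652,474),20.5),("chanR_in_start",(602,243),20.5),("chanL_in_start",(552,406),20.5),("lipR0",(418,186),20.5),("lipR1",(190,106),20.5),("lipL0",(374,335),20.5),("lipL1",(140,245),20.5),("plungertip",(207,189),14)]}
for k,v in P.items(): print(k,v.round(1))
d=lambda a,b:np.round(np.linalg.norm(P[a]-P[b]),1)
def ang(a,b): v=P[b]-P[a]; return np.degrees(np.arctan2(v[1],v[0])).round(2)
print(d("mouthR","headR"),d("mouthL","headL"),d("mouthR","mouthL"),d("headR","headL"),d("flareR_end_in","flareL_end_in"),d("chanR_in_start","chanL_in_start"))
for a,b in [("mouthR","headR"),("mouthL","headL"),("chanR_in_start","lipR0"),("lipR0","lipR1"),("lipL0","lipL1"),("mouthL","mouthR"),("headL","headR")]:print(a,b,ang(a,b))
print("mouth mid",(P["mouthR"]+P["mouthL"])/2,"head mid",(P["headR"]+P["headL"])/2,(P["chanR_in_start"]+P["chanL_in_start"])/2)
print("carrier")
C=[onz("top",*g(*v),14)[:2] for v in [(155,140),(610,146),(610,404),(148,398)]]
H=[onz("top",*g(*v),53)[:2] for v in [(388,162),(385,374),(362,265),(411,265)]]
for c in C+H: print(c.round(1))
print(np.linalg.norm(C[0]-C[3]),np.linalg.norm(C[1]-C[2]),np.linalg.norm(C[0]-C[1]), np.linalg.norm(H[0]-H[1]))
for a,b in ((1,0),(2,3)): v=C[b]-C[a];print(np.degrees(np.arctan2(v[1],v[0])))
print("rear mid",(C[1]+C[2])/2,"bar",(H[0]+H[1])/2)
s=lambda x,y,x0,y0:((x+.5)/5-.5+x0,(y+.5)/5-.5+y0)
# bar ends triang: top of bar ends
print("tri bar L/R top", tri(g(388,162),s(270,70,210,220)),tri(g(385,374),s(130,78,210,220)))
print("tri rear top corners",tri(g(610,146),s(313,250,210,220)),tri(g(610,404),s(128,272,210,220)))
print("tri nest flare ends inner",tri(f(733,250),s(686-400,312,225,145)),)
E
```

```text
mouthR [ 606.5 -270.2]
mouthL [ 498.7 -230.1]
headR [706.9   6. ]
headL [599.8  45.4]
flareR_end_in [ 606.5 -269.6]
flareL_end_in [ 509.7 -233.4]
chanR_in_start [ 614.2 -212.1]
chanL_in_start [ 541.  -189.1]
lipR0 [ 641.4 -129.8]
lipR1 [679.2 -27.9]
lipL0 [ 574.3 -109.9]
lipL1 [616.6  -5.9]
plungertip [642.5 -33.7]
293.9 293.4 115.0 114.1 103.3 76.7
mouthR headR 70.03
mouthL headL 69.86
chanR_in_start lipR0 71.74
lipR0 lipR1 69.61
lipL0 lipL1 67.89
mouthL mouthR -20.42
headL headR -20.2
mouth mid [ 552.6332074 -250.1498113] head mid [653.31779303  25.67942613] [ 577.61433393 -200.60684273]
carrier
[ 546.8 -355.3]
[ 542.8 -484.9]
[ 469.6 -482.7]
[ 474.  -351.8]
[ 537.3 -417.1]
[ 479.8 -414.8]
[ 509.5 -409.3]
[ 509.2 -422.6]
72.95466248799589 73.19999465446898 129.6553246285851 57.580857528649155
88.21695559151566
88.1053232263072
rear mid [ 506.2191814  -483.79130371] bar [ 508.57370643 -415.9191744 ]
tri bar L/R top [ 536.82467609 -416.47332104   57.83156813] [ 480.520818   -414.2090806    59.05282578]
tri rear top corners [ 541.57010539 -483.69514789   19.7630231 ] [ 469.93236398 -482.01910164   18.00554069]
tri nest flare ends inner [ 608.68734547 -271.23095521   26.68843918]
```

```bash
python3 - <<'E'
from h import *
T=np.mean([grab_frame("top").astype(float) for _ in range(4)],0)[:,:,::-1]
S=np.mean([grab_frame("side").astype(float) for _ in range(4)],0)[:,:,::-1]
cv2.imwrite("pics/top_avg.png",T);cv2.imwrite("pics/side_avg.png",S)
t=cv2.imread("pics/top_avg.png");s=cv2.imread("pics/side_avg.png")
crop(t,165,245,165,237,10,"t_mouth.png");crop(t,100,180,145,217,10,"t_head.png");crop(s,230,300,150,212,11,"s_nest.png")
E
```

```text
[ WARN:0@12.753] global loadsave.cpp:1063 imwrite_ Unsupported depth image for selected encoder is fallbacked to CV_8U.
```

View pics/t_mouth.png

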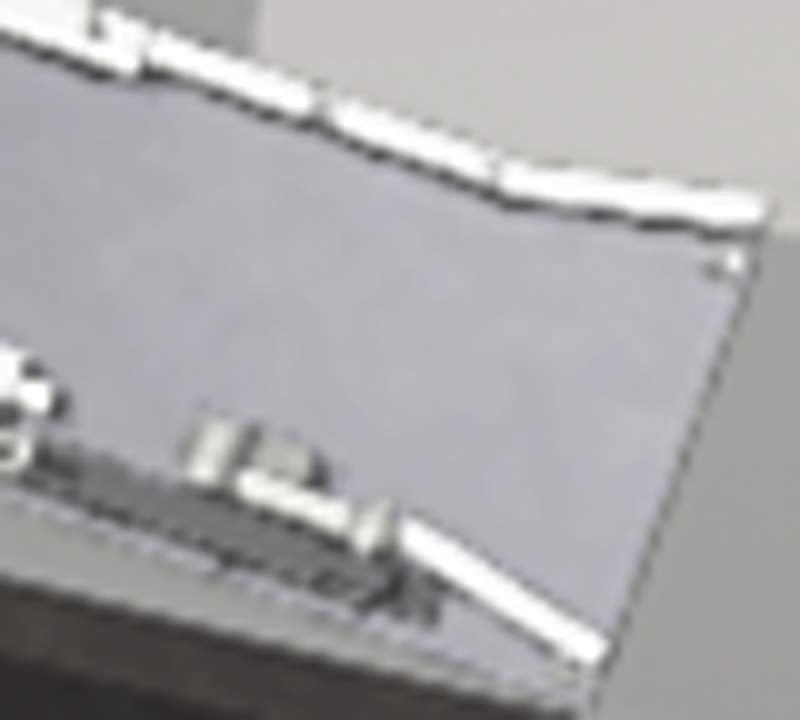

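View pics/t_head.png

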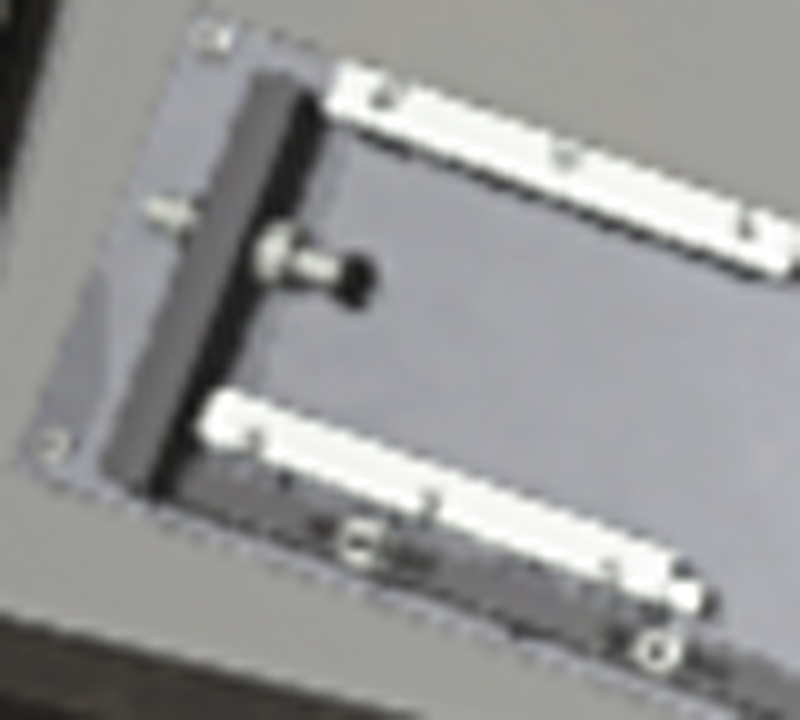

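View pics/s_nest.png

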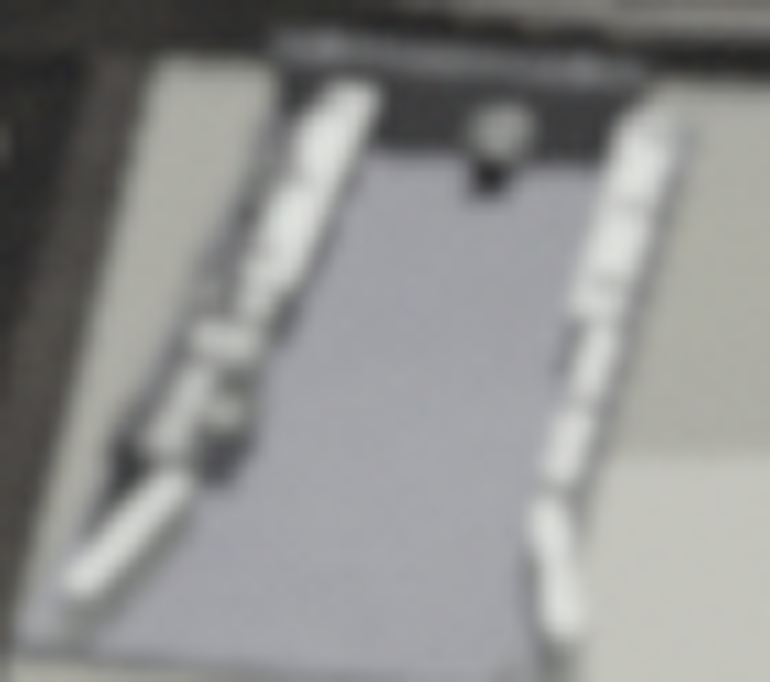

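```bash
python3 - <<'E'
from h import *
t=cv2.imread("pics/top_avg.png",0).astype(float)
O=np.array([552.6,-250.1]);a=np.radians(69.9);ex=np.array([np.cos(a),np.sin(a)]);ey=np.array([-ex[1],ex[0]])
# intensity profiles along nest y at plane z=20.5 (rails), by projecting points
for x in list(range(-145,-97,8))+list(range(-95,-10,7))+list(range(-5,100,12)):
    ys=np.arange(-65,60,0.5)
    pr=[]
    for y in ys:
        p=O+ex*(x+150)+ey*y
        u,v=proj("top",[*p,20.5]); pr.append(cv2.getRectSubPix(t.astype(np.float32),(1,1),(float(u),float(v)))[0,0])
    pr=np.array(pr);b=pr>205
    ed=[];
    for i in range(1,len(ys)):
        if b[i]!=b[i-1]: ed.append(round(ys[i-1]+.5*(205-pr[i-1])/(pr[i]-pr[i-1]),1))
    print(x,ed)
E
```

```text
-145 [np.float64(-62.7), np.float64(-54.3), np.float64(42.9), np.float64(50.2)]
-137 [np.float64(-59.6), np.float64(-52.5), np.float64(41.7), np.float64(48.0)]
-129 [np.float64(-59.3), np.float64(-51.2), np.float64(39.8), np.float64(46.3)]
-121 [np.float64(-56.4), np.float64(-49.2), np.float64(37.6), np.float64(44.7)]
-113 [np.float64(-56.0), np.float64(-48.1), np.float64(35.4), np.float64(42.4)]
-105 [np.float64(-53.3), np.float64(-45.9), np.float64(33.7), np.float64(40.8)]
-95 [np.float64(-52.4), np.float64(-44.5)]
-88 [np.float64(-52.3), np.float64(-45.2), np.float64(37.9), np.float64(40.0)]
-81 [np.float64(-51.9), np.float64(-45.1), np.float64(34.4), np.float64(39.9)]
-74 [np.float64(-51.9), np.float64(-44.9), np.float64(35.0), np.float64(39.2)]
-67 [np.float64(-52.2), np.float64(-44.9), np.float64(34.6), np.float64(39.1)]
-60 [np.float64(-52.4), np.float64(-44.9), np.float64(35.1), np.float64(38.0)]Traceback (most recent call last):
  File "<stdin>", line 10, in <module>
  File "h.py", line 11, in proj
    p,M=cam(n); c=M.T@(np.array(P,float)-p['position']); return np.array([p['cx']+p['fx']*c[0]/-c[2], p['cy']+p['fy']*(-c[1])/-c[2]])
        ~~~^^^
  File "h.py", line 5, in cam
    p=camera_params(n); return p, R.from_euler('xyz',p['attitude'],degrees=True).as_matrix()
ValueError: time passes only in moves, steps and waits
```

```bash
python3 - <<'E'
s=open('h.py').read()
s=s.replace("def cam(n):\n    p=camera_params(n);","_c={}\ndef cam(n):\n    if n not in _c: _c[n]=camera_params(n)\n    p=_c[n];")
open('h.py','w').write(s)
E
python3 - <<'E'
from h import *
t=cv2.imread("pics/top_avg.png",0).astype(np.float32)
O=np.array([552.6,-250.1]);a=np.radians(69.9);ex=np.array([np.cos(a),np.sin(a)]);ey=np.array([-ex[1],ex[0]])
def I(x,y,z):
    p=O+ex*(x+150)+ey*y; u,v=proj("top",[*p,z]); return cv2.getRectSubPix(t,(1,1),(float(u),float(v)))[0,0]
for x in list(range(-95,-10,7))+list(range(-5,105,9)):
    ys=np.arange(-65,60,0.5); pr=np.array([I(x,y,20.5) for y in ys]);b=pr>205
    print(x,[float(round(ys[i-1]+.5*(205-pr[i-1])/(pr[i]-pr[i-1]),1)) for i in range(1,len(ys)) if b[i]!=b[i-1]])
# plunger: darkest pixels along tip
for y in range(-14,0,2):
    print("pl",y,[int(I(x,y,14)) for x in range(70,112,2)])
st=state();print(st['time_s']); M=R.from_euler('xyz',st['ee_rot'],degrees=True).as_matrix();print(M.round(3),st['ee_pos'])
E
```

```text
-95 [-52.4, -44.5]
-88 [-52.3, -45.2, 37.9, 40.0]
-81 [-51.9, -45.1, 34.4, 39.9]
-74 [-51.9, -44.9, 35.0, 39.2]
-67 [-52.2, -44.9, 34.6, 39.1]
-60 [-52.4, -44.9, 35.1, 38.0]
-53 [-52.2, -46.1, 28.2, 31.7, 35.9, 38.2]
-46 [-50.7, -47.7]
-39 [-52.5, -45.4]
-32 [-52.6, -45.4]
-25 [-52.0, -45.9]
-18 [-51.7, -46.0]
-11 [-52.4, -46.1, 30.6, 37.1, 44.3, 46.3]
-5 [-52.3, -42.3, 31.1, 35.8]
4 [-53.1, -49.3, -46.3, -41.9, 25.8, 36.3]
13 [-52.9, -42.3, 25.4, 36.5]
22 [-53.4, -42.0, 24.8, 36.4]
31 [-53.5, -42.3, 25.5, 36.4]
40 [-53.5, -42.5, 24.6, 36.0]
49 [-47.7, -42.4, 24.6, 31.3]
58 [-53.8, -42.8, 25.1, 35.7]
67 [-53.9, -43.1, 24.0, 35.8]
76 [-54.3, -42.9, 24.5, 35.5]
85 [-54.2, -43.3, 24.8, 35.1]
94 [-53.1, -51.7, -46.5, -43.4, -9.3, -8.6, 23.8, 30.4]
103 [-53.7, -44.1, -10.7, -8.3, 25.3, 34.0]
pl -14 [162, 163, 162, 163, 164, 163, 139, 104, 84, 87, 119, 145, 152, 134, 114, 90, 103, 148, 152, 113, 59]
pl -12 [162, 162, 162, 162, 162, 154, 103, 61, 43, 53, 102, 158, 167, 163, 147, 114, 106, 180, 190, 145, 80]
pl -10 [162, 162, 161, 162, 157, 134, 85, 37, 32, 51, 111, 180, 211, 201, 191, 157, 152, 187, 209, 182, 94]
pl -8 [162, 162, 161, 162, 154, 133, 87, 42, 31, 44, 107, 166, 186, 185, 181, 151, 142, 179, 195, 160, 91]
pl -6 [163, 163, 162, 161, 157, 141, 92, 48, 31, 46, 80, 110, 126, 127, 114, 101, 109, 160, 172, 129, 74]
pl -4 [163, 163, 162, 162, 160, 145, 100, 54, 60, 73, 92, 120, 114, 86, 69, 72, 94, 132, 137, 92, 51]
pl -2 [163, 162, 162, 162, 161, 155, 142, 118, 114, 129, 143, 148, 141, 124, 104, 88, 88, 89, 83, 58, 34]
0.5
[[ 0.     0.332 -0.943]
 [-0.    -0.943 -0.332]
 [-1.     0.     0.   ]] [ 191.08778963 -542.3233517   213.946402  ]
```

```bash
python3 -m handwheel '{"gripper":[0,0,0,0,0],"offset":[[0,-2,-38],[0,-4,-76],[0,-6,-114],[0,-8,-152],[0,-8,-190]],"rot":[[4,0,0],[8,0,0],[12,0,0],[16,0,0],[20,0,0]]}' 15
cat >> h.py <<'E'
NY=69.15; NO=np.array([558.0,-252.1])+150*np.array([np.cos(np.radians(NY)),np.sin(np.radians(NY))]) # nest origin
def st():
    s=state(); M=R.from_euler('xyz',s['ee_rot'],degrees=True).as_matrix()
    nx=np.array([np.cos(np.radians(NY)),np.sin(np.radians(NY))]);ny=np.array([-nx[1],nx[0]])
    d=s['ee_pos'][:2]-NO
    print("t%.2f tcp"%s['time_s'],s['ee_pos'].round(1),"toolY yaw %.2f"%np.degrees(np.arctan2(M[1,1],M[0,1])),"tilt x",M[:,0].round(3),"F",s['force'].round(1),"T",s['torque'].round(2),"w %.1f"%s['gripper_width'],"nest xy",np.round([d@nx,d@ny],1),"Fnest",np.round([s['force'][:2]@nx,s['force'][:2]@ny],1),"q",s['qpos'].round(0))
    return s,M
def togo(P,yaw):
    s,M=st(); d=M.T@(np.array(P,float)-s['ee_pos']); cur=np.degrees(np.arctan2(M[1,1],M[0,1]))
    print("offset",d.round(1),"rotx",round(-((yaw-cur+180)%360-180),2))
E
python3 -c "
from h import *
togo([508.5,-416.5,120],-91.85)"
```

```text
time_s: 0.92
ee_pos: [369.0, -470.6, 214.2]
ee_rot: [110.9, 90.0, -69.9]
force: [-0.4, -0.0, 0.5]
gripper_width: 91.2
t0.92 tcp [ 369.  -470.6  214.2] toolY yaw -90.81 tilt x [ 0. -0. -1.] F [-0.4 -0.   0.5] T [ 0.02 -0.01 -0.06] w 91.2 nest xy [-421.5   98.9] Fnest [-0.2  0.3] q [-53.  20.  86.  -0.  73.  38.]
offset [  94.2  -56.1 -138.8] rotx 1.04
```

```bash
python3 -m handwheel '{"gripper":[0,0,0,0,0],"offset":[[15,-12,-32],[32,-24,-64],[50,-36,-96],[72,-48,-128],[84,-56,-139]],"rot":[[0.5,0,0],[1,0,0],[1,0,0],[1,0,0],[1,0,0]]}'; python3 -m handwheel '{"gripper":[0,0],"offset":[[10,0,0],[10,0,0]],"rot":[[0,0,0],[0,0,0]]}'
python3 -c "
from h import *
togo([508.5,-416.5,120],-91.85)
for n in('top','side'):
    im=grab_frame(n)[:,:,::-1];cv2.imwrite(f'pics/{n}1.png',im)
    if n=='top': crop(im,240,380,170,275,5,'t1.png')
    else: crop(im,190,310,190,290,6,'s1.png')
print(proj('side',[508.5,-416.5,120]))
"
```

```text
time_s: 1.33
ee_pos: [510.6, -414.9, 127.2]
ee_rot: [-90.0, 89.9, 88.6]
force: [-0.1, 0.8, -0.3]
gripper_width: 91.0
time_s: 1.5
ee_pos: [506.0, -415.8, 117.3]
ee_rot: [-30.1, 89.7, 148.4]
force: [-0.8, -0.1, -0.1]
gripper_width: 91.1
t1.50 tcp [ 506.  -415.8  117.3] toolY yaw -91.50 tilt x [-0.005  0.003 -1.   ] F [-0.8 -0.1 -0.1] T [0.06 0.06 0.07] w 91.1 nest xy [-321.5   -9.7] Fnest [-0.4  0.7] q [-40.  29.  86.  -0.  65.  51.]
offset [-2.7  0.6 -2.5] rotx 0.35
[249.56414382 207.81908722]
```

View pics/t1.png

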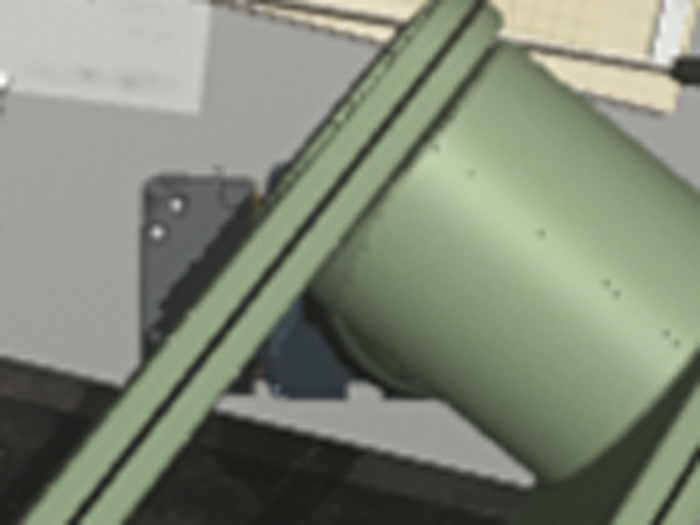

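View pics/s1.png

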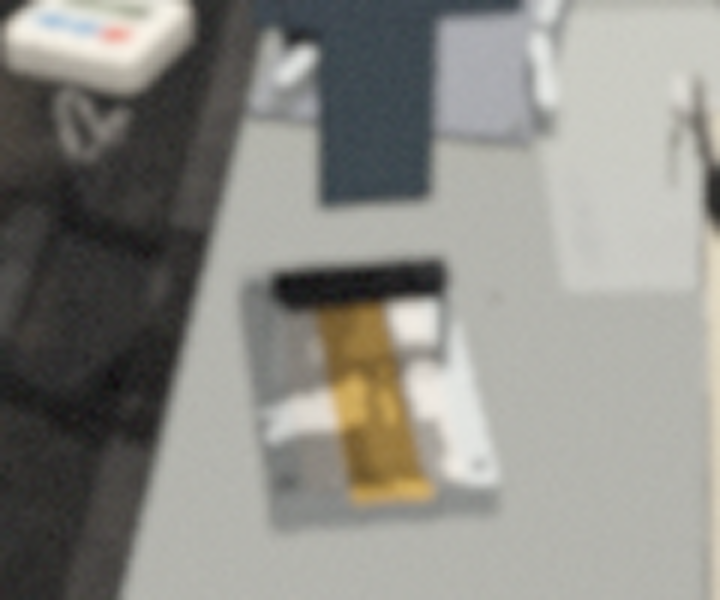

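```bash
python3 -c "
from h import *
for y in (-45.5,-59): print(proj('side',[506,-415.8+y,117.3]), 'seen 252.4,223.4')
print('bar top centre pred',proj('side',[508.5,-416.5,53]),'seen',(360/6+190-.4,266/6+190-.4))
print('bar bottom rear edge pred',proj('side',[508.5,-423.5,41]),'seen',(362/6+190-.4,302/6+190-.4))
"
```

```text
[252.30363509 221.68064086] seen 252.4,223.4
[253.5924789  225.67806029] seen 252.4,223.4
bar top centre pred [249.58615617 237.02165016] seen (249.6, 233.93333333333334)
bar bottom rear edge pred [250.18044456 244.03976437] seen (249.93333333333334, 239.93333333333334)
```

```bash
python3 -m handwheel '{"gripper":[0,0,0,0],"offset":[[15,0.5,-2],[30,0.5,-2],[45,0.5,-2],[55,0.5,-2]],"rot":[[0.3,0,0],[0.3,0,0],[0.3,0,0],[0.3,0,0]]}';python3 -c "
from h import *
togo([508.5,-416.5,30],-91.85)
im=grab_frame('side')[:,:,::-1];crop(im,190,310,190,290,6,'s2.png')
"
```

```text
time_s: 1.93
ee_pos: [507.9, -418.9, 65.5]
ee_rot: [122.5, 89.9, -59.5]
force: [-0.6, 0.4, -1.1]
gripper_width: 90.9
t1.93 tcp [ 507.9 -418.9   65.5] toolY yaw -92.01 tilt x [ 0.001 -0.001 -1.   ] F [-0.6  0.4 -1.1] T [0.05 0.02 0.05] w 90.9 nest xy [-323.7  -12.6] Fnest [0.2 0.7] q [-41.  32.  89.  -0.  58.  52.]
offset [35.5 -2.5 -0.5] rotx -0.16
```

View pics/s2.png

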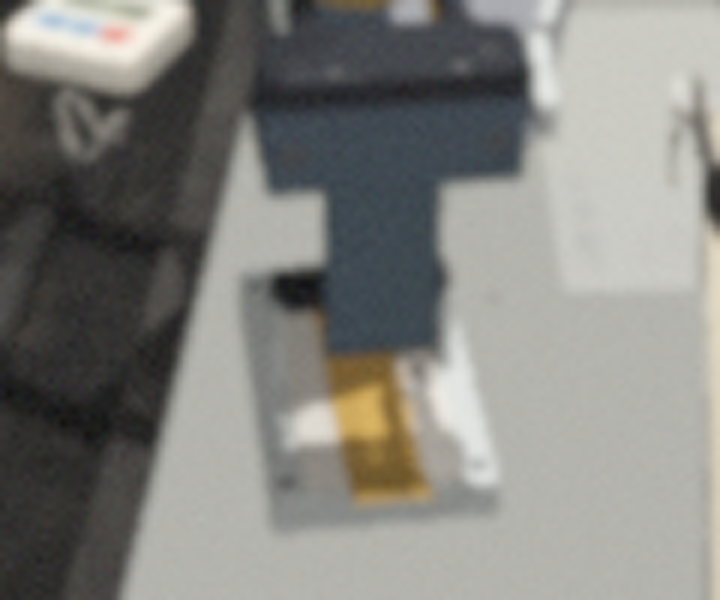

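```bash
python3 -m handwheel '{"gripper":[0,0,0,0,0],"offset":[[10,-1,0],[20,-2,0],[30,-2,0],[35,-2,0],[35,-2,0]],"rot":[[0,0,0],[0,0,0],[0,0,0],[0,0,0],[0,0,0]]}';python3 -c "
from h import *
togo([508.5,-416.5,30],-91.85)
im=grab_frame('side')[:,:,::-1];crop(im,190,310,190,290,6,'s3.png')
"
```

```text
time_s: 2.4
ee_pos: [508.5, -415.0, 28.4]
ee_rot: [-35.6, 89.8, 142.5]
force: [-0.1, 0.7, 0.0]
gripper_width: 91.4
t2.40 tcp [ 508.5 -415.    28.4] toolY yaw -91.88 tilt x [-0.002  0.002 -1.   ] F [-0.1  0.7  0. ] T [ 0.05  0.01 -0.  ] w 91.4 nest xy [-319.8  -11.7] Fnest [0.6 0.4] q [-40.  34.  92.  -0.  54.  52.]
offset [-1.6  1.5 -0. ] rotx -0.03
```

View pics/s3.png

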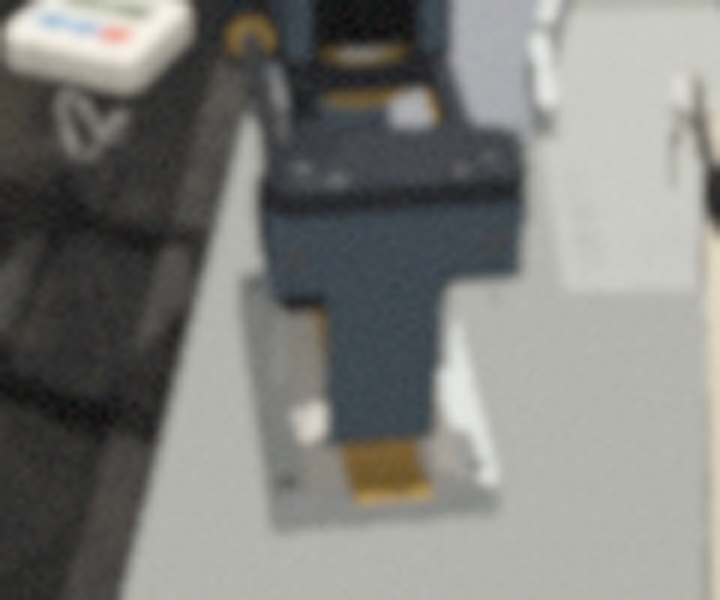

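```bash
for i in 1 2; do python3 -m handwheel '{"gripper":[1,1,1,1,1],"offset":[[0,0,0],[0,0,0],[0,0,0],[0,0,0],[0,0,0]],"rot":[[0,0,0],[0,0,0],[0,0,0],[0,0,0],[0,0,0]]}' 15; done; python3 -c "
from h import *
st()"
```

```text
time_s: 2.87
ee_pos: [509.4, -415.7, 30.3]
ee_rot: [140.1, 90.0, -41.8]
force: [-0.9, 0.4, -0.6]
gripper_width: 60.8
time_s: 3.28
ee_pos: [509.2, -415.6, 29.9]
ee_rot: [51.0, 90.0, -130.9]
force: [-0.1, -0.0, -0.1]
gripper_width: 27.7
t3.28 tcp [ 509.2 -415.6   29.9] toolY yaw -91.89 tilt x [-0. -0. -1.] F [-0.1 -0.  -0.1] T [-0.    0.04 -0.05] w 27.7 nest xy [-320.2  -12.6] Fnest [-0.   0.1] q [-40.  34.  91.  -0.  54.  52.]
```

```bash
python3 -m handwheel '{"gripper":[1,1,1,1,1],"offset":[[0,0,0],[0,0,0],[0,0,0],[0,0,0],[0,0,0]],"rot":[[0,0,0],[0,0,0],[0,0,0],[0,0,0],[0,0,0]]}' 15; python3 -c "
from h import *
st()"
```

```text
time_s: 3.7
ee_pos: [509.3, -415.9, 30.0]
ee_rot: [111.1, 90.0, -70.8]
force: [-0.2, -1.2, -0.4]
gripper_width: 13.8
t3.70 tcp [ 509.3 -415.9   30. ] toolY yaw -91.88 tilt x [ 0.    -0.001 -1.   ] F [-0.2 -1.2 -0.4] T [-0.12  0.01  0.05] w 13.8 nest xy [-320.4  -12.8] Fnest [-1.2 -0.3] q [-40.  34.  91.  -0.  54.  52.]
```

```bash
python3 -m handwheel '{"gripper":[1,1,1,1,1],"offset":[[-3,0,0],[-8,0,0],[-20,0,0],[-35,0,0],[-50,0,0]],"rot":[[0,0,0],[0,0,0],[0,0,0],[0,0,0],[0,0,0]]}' 20; python3 -m handwheel '{"gripper":[1,1],"offset":[[0,0,0],[0,0,0]],"rot":[[0,0,0],[0,0,0]]}'; python3 -c "
from h import *
st()
for n in('top','side'):
    im=grab_frame(n)[:,:,::-1];cv2.imwrite(f'pics/{n}4.png',im)
    if n=='side': crop(im,190,310,190,290,6,'s4.png')
"
```

```text
time_s: 4.12
ee_pos: [508.9, -415.2, 80.6]
ee_rot: [-42.9, 89.9, 135.2]
force: [0.4, 0.0, -5.9]
gripper_width: 14.1
time_s: 4.28
ee_pos: [509.8, -415.9, 81.2]
ee_rot: [142.5, 89.9, -39.4]
force: [0.9, 0.0, -5.3]
gripper_width: 13.9
t4.28 tcp [ 509.8 -415.9   81.2] toolY yaw -91.89 tilt x [ 0.002 -0.002 -1.   ] F [ 0.9  0.  -5.3] T [-0.01  0.01 -0.01] w 13.9 nest xy [-320.3  -13.2] Fnest [ 0.3 -0.9] q [-40.  31.  88.   0.  60.  52.]
```

View pics/s4.png

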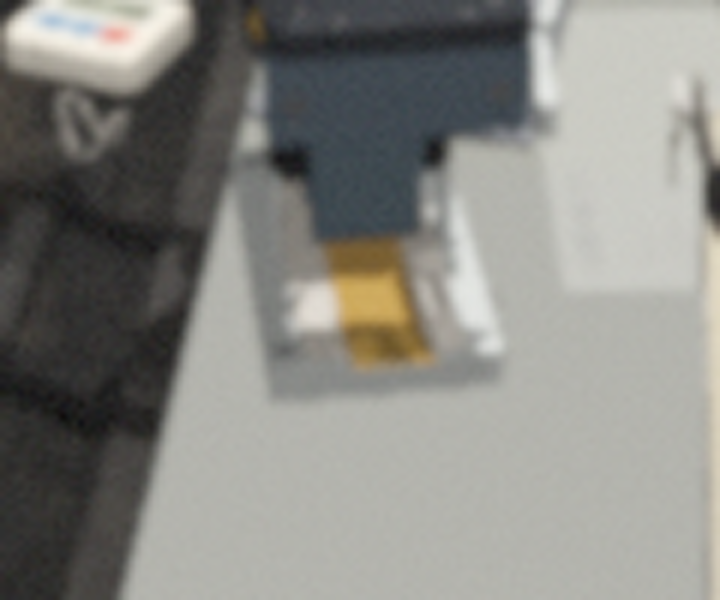

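View pics/top4.png

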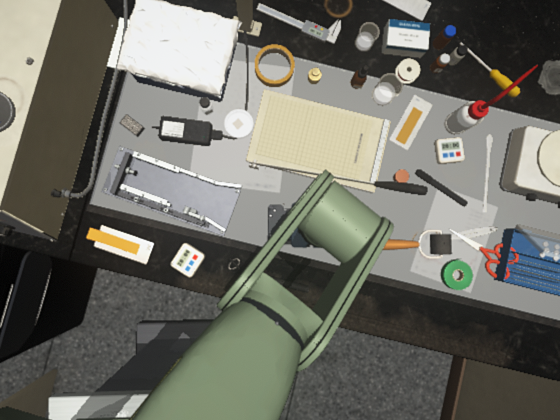

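```bash
python3 -c "
from h import *
togo([543.4,-290.4,75],-110.85)"
```

```text
t4.38 tcp [ 508.6 -415.    79.2] toolY yaw -91.89 tilt x [-0.001  0.001 -1.   ] F [ 0.4  0.1 -5.9] T [0.04 0.03 0.01] w 13.7 nest xy [-319.8  -11.8] Fnest [ 0.2 -0.3] q [-40.  31.  89.   0.  60.  52.]
offset [   4.3 -125.7  -30.7] rotx 18.96
```

```bash
python3 -m handwheel '{"gripper":[1,1,1,1,1],"offset":[[0,-15,-4],[0,-40,-10],[0,-65,-16],[0,-90,-22],[2,-110,-27]],"rot":[[2,0,0],[6,0,0],[10,0,0],[14,0,0],[17,0,0]]}' 20; python3 -c "
from h import *
togo([543.4,-290.4,75],-110.85)"
```

```text
time_s: 4.8
ee_pos: [539.5, -304.5, 76.9]
ee_rot: [-25.4, 89.9, 135.5]
force: [-0.5, 0.0, -5.3]
gripper_width: 14.0
t4.80 tcp [ 539.5 -304.5   76.9] toolY yaw -109.07 tilt x [-0.002  0.002 -1.   ] F [-0.5  0.  -5.3] T [ 0.    0.01 -0.05] w 14.0 nest xy [-205.5   -1.3] Fnest [-0.2  0.5] q [-31.  29.  94.   0.  57.  79.]
offset [  1.9 -14.6   0.9] rotx 1.78
```

```bash
python3 -m handwheel '{"gripper":[1,1,1,1],"offset":[[4,-8,1],[12,-15,1],[22,-15,1],[25,-15,1]],"rot":[[1.8,0,0],[1.8,0,0],[1.8,0,0],[1.8,0,0]]}' 20; python3 -c "
from h import *
togo([543.4,-290.4,52],-110.85)
for n in('top','side'):
    im=grab_frame(n)[:,:,::-1];cv2.imwrite(f'pics/{n}5.png',im)
    if n=='side': crop(im,210,310,140,240,6,'s5.png')
    else: crop(im,95,295,120,270,4,'t5.png')
"
```

```text
time_s: 5.13
ee_pos: [542.3, -291.5, 50.3]
ee_rot: [-2.1, 89.7, 157.3]
force: [-0.0, -0.6, -5.4]
gripper_width: 14.0
t5.13 tcp [ 542.3 -291.5   50.3] toolY yaw -110.62 tilt x [-0.004  0.002 -1.   ] F [-0.  -0.6 -5.4] T [0.08 0.05 0.01] w 14.0 nest xy [-192.4    0.6] Fnest [-0.5 -0.2] q [-29.  30.  96.  -0.  54.  81.]
offset [-1.7 -1.4 -0.6] rotx 0.23
```

View pics/s5.png

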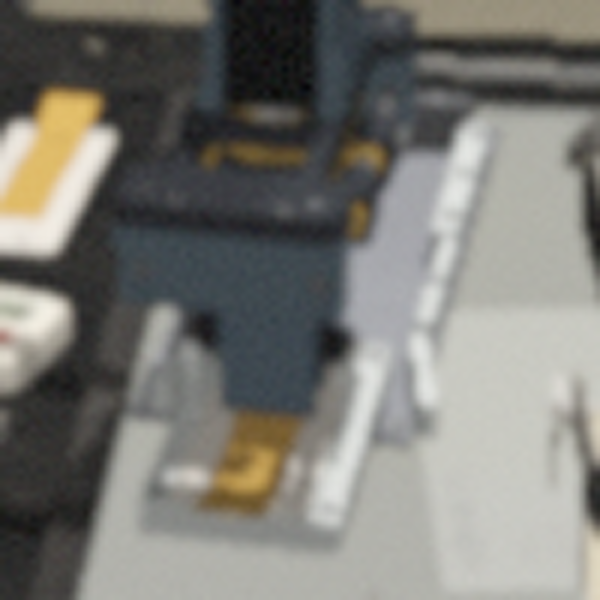

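View pics/t5.png

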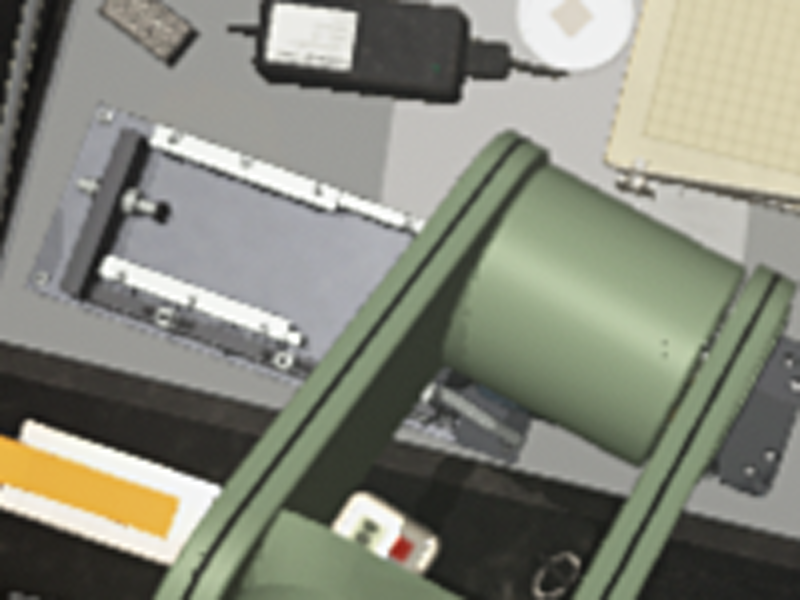

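```bash
python3 -c "
from h import *
c=lambda x,y:np.array([(x+.5)/6-.5+210,(y+.5)/6-.5+140])
nx=np.array([np.cos(np.radians(NY)),np.sin(np.radians(NY))]);ny=np.array([-nx[1],nx[0]])
N=lambda x,y,z:np.array([*(NO+nx*x+ny*y),z])
def show(k,P,s): print(k,'pred',proj('side',P).round(1),'seen',np.array(s).round(1),'diff',(np.array(s)-proj('side',P)).round(1))
C=np.array([543.4,-290.4]) # commanded
C=np.array([543.0,-291.0])
K=lambda x,y,z:np.array([*(C+nx*x+ny*y),z])
z0=51-30
show('rearR top',K(-66,-36,z0+14),c(338,522))
show('rearL top',K(-66,36,z0+14),c(148,502))
show('rearR bot',K(-66,-36,z0),c(337,548))
show('rearL bot',K(-66,36,z0),c(143,530))
show('bar L end',K(0,29.5,z0+53),c(184,322))
show('bar R end',K(0,-29.5,z0+53),c(349,328))
# nest in s_nest (11x at 230,150)
d=lambda x,y:np.array([(x+.5)/11-.5+230,(y+.5)/11-.5+150])
show('flareR in end',N(-150,-49,20.5),d(548,640))
show('flareL in end',N(-150,49,20.5),d(92,595))
show('R chan start in',N(-97,-37.5,20.5),d(528,510))
show('lipR in start',N(-8,-34,20.5),d(578,310))
show('plunger',N(85,0,12),d(487,165))
"
```

```text
rearR top pred [266.5 228.5] seen [265.9 226.6] diff [-0.6 -1.9]
rearL top pred [233.  224.9] seen [234.2 223.2] diff [ 1.2 -1.6]
rearR bot pred [266.4 234. ] seen [265.8 230.9] diff [-0.7 -3.1]
rearL bot pred [233.2 230.4] seen [233.4 227.9] diff [ 0.3 -2.5]
bar L end pred [242.4 194.2] seen [240.2 193.2] diff [-2.2 -1. ]
bar R end pred [268.9 196.8] seen [267.8 194.2] diff [-1.2 -2.6]
flareR in end pred [279.7 209.1] seen [279.4 207.7] diff [-0.4 -1.4]
flareL in end pred [238.2 204.9] seen [237.9 203.6] diff [-0.3 -1.3]
R chan start in pred [278.1 197.5] seen [277.5 195.9] diff [-0.6 -1.6]
lipR in start pred [281.7 180.6] seen [282.1 177.7] diff [ 0.4 -2.9]
plunger pred [274.1 167. ] seen [273.8 164.5] diff [-0.2 -2.5]
```

```bash
python3 -m handwheel '{"gripper":[1,1,1,1,1],"offset":[[5,0,0],[10,0,0],[13,0,0],[14,0,0],[14,0,0]],"rot":[[0.1,0,0],[0.1,0,0],[0.1,0,0],[0.1,0,0],[0.1,0,0]]}' 20; python3 -c "
from h import *
togo([543.4,-290.4,36],-110.85)"
```

```text
time_s: 5.65
ee_pos: [543.5, -292.2, 38.6]
ee_rot: [-4.4, 90.0, 154.8]
force: [0.5, -0.0, -4.5]
gripper_width: 14.1
t5.65 tcp [ 543.5 -292.2   38.6] toolY yaw -110.81 tilt x [-0.001  0.    -1.   ] F [ 0.5 -0.  -4.5] T [ 0.04  0.02 -0.02] w 14.1 nest xy [-192.6   -0.7] Fnest [ 0.2 -0.4] q [-29.  31.  97.  -0.  52.  81.]
offset [ 2.6 -1.6  0.7] rotx 0.04
```

```bash
python3 -m handwheel '{"gripper":[1,1],"offset":[[1,0,0],[2,0,0]],"rot":[[0,0,0],[0,0,0]]}'; for i in 1 2 3; do python3 -m handwheel '{"gripper":[1],"offset":[[0,0,0]],"rot":[[0,0,0]]}'|grep -E 'pos|force'; done
```

```text
time_s: 5.82
ee_pos: [544.1, -292.3, 37.2]
ee_rot: [166.8, 89.9, -34.0]
force: [0.0, -0.9, -5.2]
gripper_width: 13.9
ee_pos: [543.8, -292.1, 37.0]
force: [0.8, 0.6, -5.3]
ee_pos: [543.8, -292.1, 37.0]
force: [-0.3, 0.1, -5.4]
ee_pos: [543.9, -292.1, 37.1]
force: [-0.4, -0.9, -5.5]
```

```bash
python3 -m handwheel '{"gripper":[1,1,1],"offset":[[1,0,0],[1,0,0],[1,0,0]],"rot":[[0,0,0],[0,0,0],[0,0,0]]}'|grep -E 'pos|force'; for i in 1 2 3 ; do python3 -m handwheel '{"gripper":[1,1,1],"offset":[[0.5,0,0],[0.5,0,0],[0.5,0,0]],"rot":[[0,0,0],[0,0,0],[0,0,0]]}'|grep -E 'pos|force'; done
```

```text
ee_pos: [543.7, -292.1, 35.9]
force: [0.5, -0.1, -5.6]
ee_pos: [543.8, -292.1, 35.4]
force: [0.2, -0.2, -6.4]
ee_pos: [543.9, -292.1, 35.0]
force: [0.7, 0.8, -4.6]
ee_pos: [543.9, -292.3, 34.9]
force: [-1.4, 0.3, -2.1]
```

```bash
python3 -m handwheel '{"gripper":[1,1,1,1,1],"offset":[[-0.2,-3,0.4],[-0.2,-6,0.8],[-0.2,-9,0.8],[-0.2,-12,0.8],[-0.2,-15,0.8]],"rot":[[0,0,0],[0,0,0],[0,0,0],[0,0,0],[0,0,0]]}' 10|grep -E 'pos|force|wid'; python3 -c "
from h import *
st()";python3 -m handwheel '{"gripper":[1,1,1,1],"offset":[[0,-3,0],[0,-6,0],[0,-9,0],[0,-10,0]],"rot":[[0,0,0],[0,0,0],[0,0,0],[0,0,0]]}'|grep -E 'pos|force|wid'; python3 -c "
from h import *
st()
for n in('top','side'):
    im=grab_frame(n)[:,:,::-1];cv2.imwrite(f'pics/{n}6.png',im)
    if n=='side': crop(im,210,310,140,240,6,'s6.png')
    else: crop(im,95,295,120,270,4,'t6.png')
"
```

```text
ee_pos: [548.7, -277.8, 35.0]
force: [-0.4, -2.5, -0.2]
gripper_width: 14.0
t7.48 tcp [ 548.7 -277.8   35. ] toolY yaw -110.77 tilt x [ 0.001 -0.001 -1.   ] F [-0.4 -2.5 -0.2] T [-0.41  0.21  0.03] w 14.0 nest xy [-177.3   -0.5] Fnest [-2.4 -0.5] q [-28.  31.  97.  -0.  52.  83.]
ee_pos: [552.4, -268.3, 35.0]
force: [-1.6, -3.2, 3.3]
gripper_width: 13.7
t7.82 tcp [ 552.4 -268.3   35. ] toolY yaw -110.76 tilt x [ 0.001 -0.001 -1.   ] F [-1.6 -3.2  3.3] T [-0.65  0.23  0.  ] w 13.7 nest xy [-167.1   -0.5] Fnest [-3.6  0.3] q [-27.  31.  98.  -0.  52.  84.]
```

View pics/s6.png

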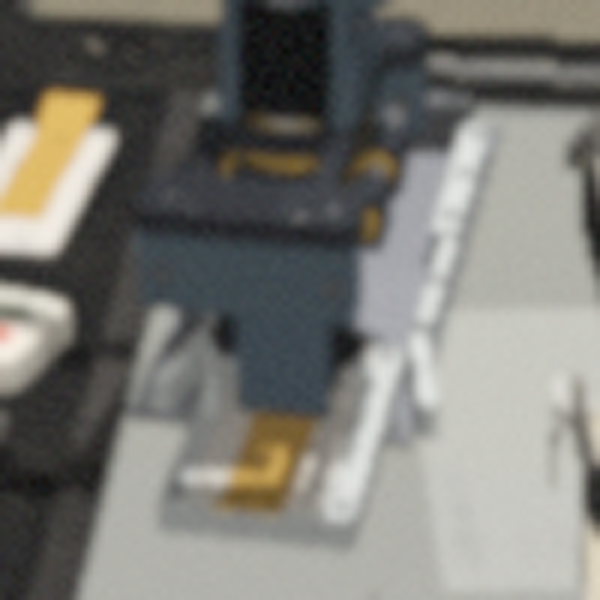

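View pics/t6.png

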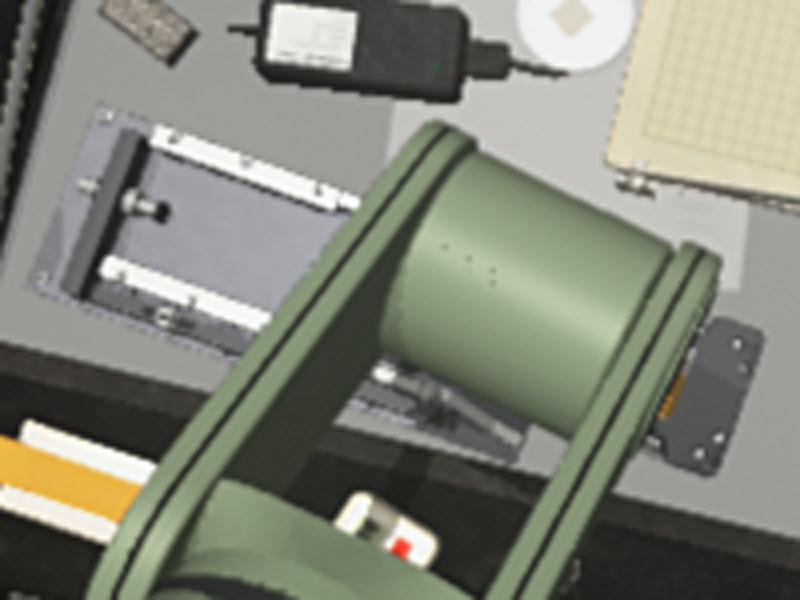

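```bash
python3 -m handwheel '{"gripper":[1,1,1,1],"offset":[[-0.7,0,0],[-0.7,-1,0.2],[-0.7,-3,0.2],[-0.7,-4,0.2]],"rot":[[0,0,0],[0,0,0],[0,0,0],[0,0,0]]}' 10 >/dev/null; python3 -c "
from h import *
st()";python3 -m handwheel '{"gripper":[1,1,1,1],"offset":[[0,-2,0],[0,-4,0],[0,-6,0],[0,-6,0]],"rot":[[0,0,0],[0,0,0],[0,0,0],[0,0,0]]}'>/dev/null; python3 -c "
from h import *
st()"
```

```text
t8.25 tcp [ 552.9 -264.2   35. ] toolY yaw -110.80 tilt x [-0.001  0.001 -1.   ] F [-1.2 -3.2  4.2] T [-0.63  0.16 -0.05] w 13.9 nest xy [-163.1    0.5] Fnest [-3.4  0. ] q [-27.  31.  98.   0.  52.  84.]
t8.58 tcp [ 555.2 -258.1   35. ] toolY yaw -110.79 tilt x [-0.001  0.001 -1.   ] F [ 0.3  0.2 -2.9] T [ 0.12 -0.04  0.05] w 14.0 nest xy [-156.6    0.5] Fnest [ 0.3 -0.2] q [-26.  31.  98.   0.  52.  85.]
```

```bash
for i in 1 2; do python3 -m handwheel '{"gripper":[1,1,1,1],"offset":[[0,-2,0],[0,-4,0],[0,-6,0],[0,-6,0]],"rot":[[0,0,0],[0,0,0],[0,0,0],[0,0,0]]}'>/dev/null; python3 -c "
from h import *
st()"; done
python3 -c "
from h import *
for n in('top','side'):
    im=grab_frame(n)[:,:,::-1];cv2.imwrite(f'pics/{n}7.png',im)
    if n=='side': crop(im,210,310,140,240,6,'s7.png')
    else: crop(im,95,295,120,270,4,'t7.png')
"
```

```text
t8.92 tcp [ 557.4 -252.6   35.1] toolY yaw -110.78 tilt x [-0.     0.001 -1.   ] F [ 0.5  1.4 -5.4] T [ 0.13  0.03 -0.01] w 13.8 nest xy [-150.7    0.4] Fnest [ 1.5 -0. ] q [-25.  31.  98.   0.  52.  85.]
t9.25 tcp [ 559.5 -247.2   35.1] toolY yaw -110.77 tilt x [-0.  0. -1.] F [-0.8 -0.1 -4.4] T [0.04 0.05 0.  ] w 14.2 nest xy [-144.9    0.3] Fnest [-0.4  0.7] q [-25.  31.  98.   0.  52.  86.]
```

View pics/s7.png

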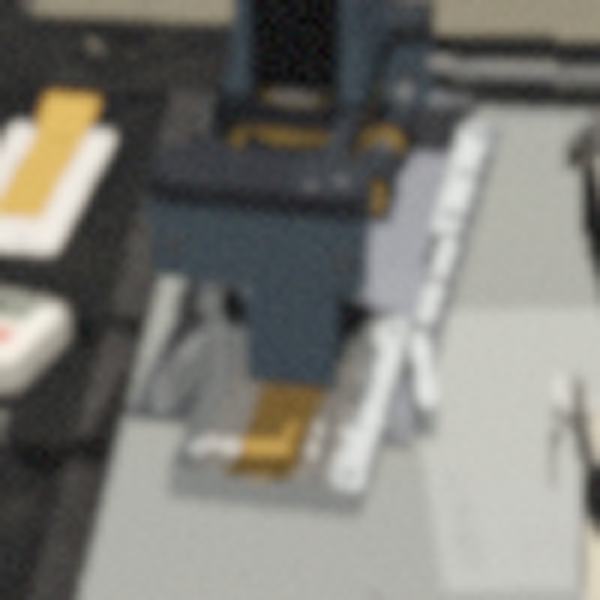

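View pics/t7.png

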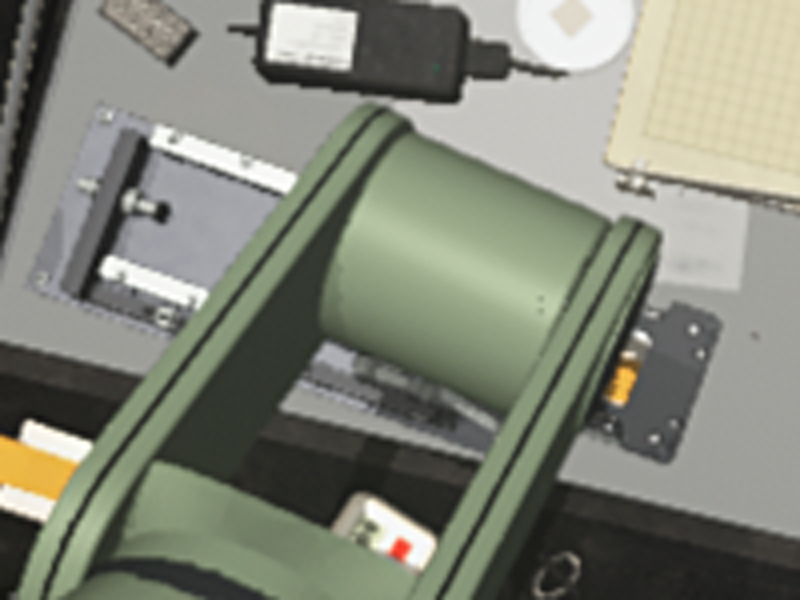

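```bash
python3 -c "
from h import *
f=lambda x,y:((x+.5)/10-.5+165,(y+.5)/10-.5+165)
d=lambda x,y:np.array([(x+.5)/11-.5+230,(y+.5)/11-.5+150+1.8])
nx=np.array([np.cos(np.radians(NY)),np.sin(np.radians(NY))]);ny=np.array([-nx[1],nx[0]])
for a,b in (((210,450),(225,335)),((290,460),(225,410)),((285,460),(240,480)),((370,530),(165,445))):
    P=tri(f(*a),d(*b));q=P[:2]-NO;print(P.round(1),'nest',(q@nx).round(1),(q@ny).round(1))
"; for i in 1 2; do python3 -m handwheel '{"gripper":[1,1,1,1,1],"offset":[[0,-2,0],[0,-4,0],[0,-6,0],[0,-8,0],[0,-8,0]],"rot":[[0,0,0],[0,0,0],[0,0,0],[0,0,0],[0,0,0]]}'>/dev/null; python3 -c "
from h import *
st()"; done
```

```text
[ 554.8 -148.1   33. ] nest -53.9 40.0
[ 552.6 -163.8   22.3] nest -69.4 36.5
[ 555.4 -159.5    1.5] nest -64.4 35.4
[ 536.3 -181.8   24.5] nest -92.1 45.3
t9.77 tcp [ 562.5 -239.8   35.4] toolY yaw -110.77 tilt x [ 0.  0. -1.] F [ 0.4  0.4 -5.8] T [-0.02 -0.02  0.02] w 13.7 nest xy [-136.9    0.2] Fnest [ 0.5 -0.2] q [-24.  31.  98.   0.  52.  87.]
t10.18 tcp [ 565.3 -232.3   35.3] toolY yaw -110.78 tilt x [-0.  0. -1.] F [ 0.9  0.7 -6.4] T [ 0.01  0.02 -0.03] w 13.9 nest xy [-128.9    0.2] Fnest [ 1.  -0.6] q [-23.  31.  98.   0.  52.  87.]
```

```bash
for i in 1 2; do python3 -m handwheel '{"gripper":[1,1,1,1,1],"offset":[[0.15,-2,0],[0.15,-4,0],[0.15,-6,0],[0.15,-8,0],[0.15,-8,0]],"rot":[[0,0,0],[0,0,0],[0,0,0],[0,0,0],[0,0,0]]}'>/dev/null; python3 -c "
from h import *
st()"; done
python3 -c "
from h import *
for n in('top','side'):
    im=grab_frame(n)[:,:,::-1];cv2.imwrite(f'pics/{n}8.png',im)
    if n=='side': crop(im,210,310,140,240,6,'s8.png')
    else: crop(im,95,295,120,270,4,'t8.png')
"
```

```text
t10.60 tcp [ 568.3 -224.8   35.2] toolY yaw -110.78 tilt x [ 0.  0. -1.] F [-0.3 -0.2 -6.3] T [ 0.03  0.03 -0.01] w 13.9 nest xy [-1.208e+02  1.000e-01] Fnest [-0.3  0.2] q [-23.  30.  98.   0.  51.  88.]
t11.02 tcp [ 571.2 -217.3   35.1] toolY yaw -110.78 tilt x [ 0.  0. -1.] F [ 0.1  0.6 -5.9] T [ 0.09 -0.01 -0.02] w 14.1 nest xy [-1.128e+02  1.000e-01] Fnest [0.6 0.1] q [-22.  31.  98.   0.  51.  89.]
```

View pics/s8.png

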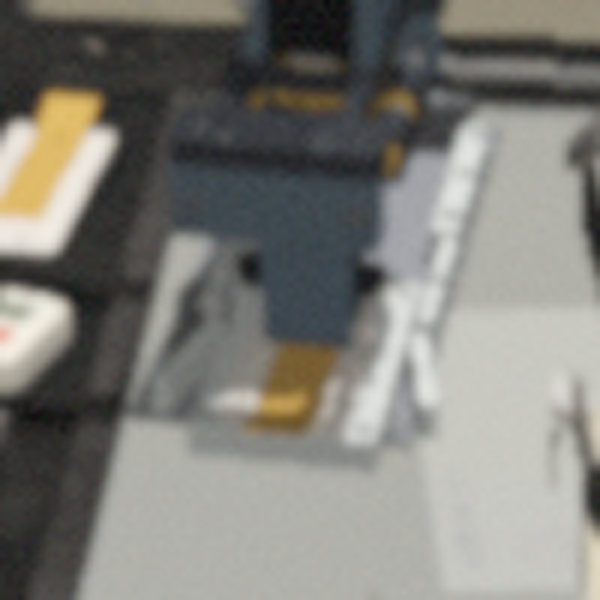

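View pics/t8.png

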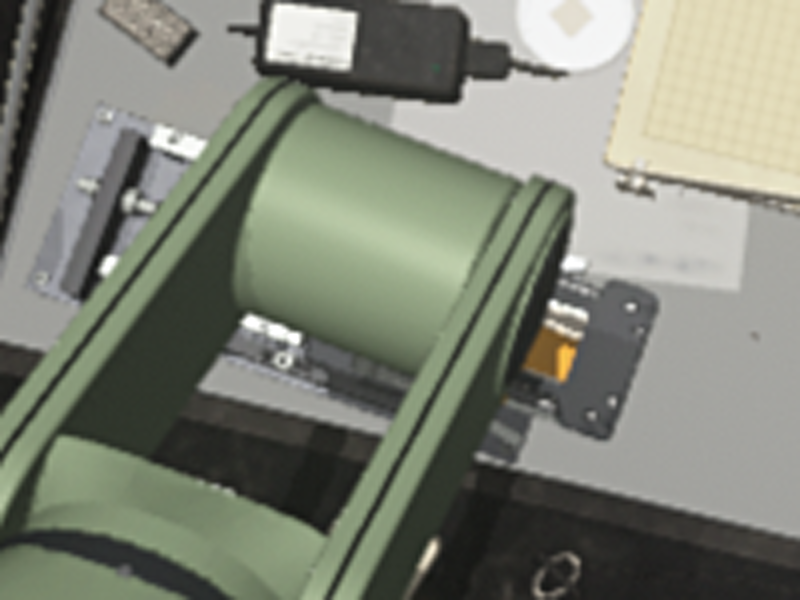

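```bash
for i in 1 2 3; do python3 -m handwheel '{"gripper":[1,1,1,1,1],"offset":[[0.1,-2.5,0],[0.1,-5,0],[0.1,-7.5,0],[0.1,-10,0],[0.1,-10,0]],"rot":[[0,0,0],[0,0,0],[0,0,0],[0,0,0],[0,0,0]]}'>/dev/null; python3 -c "
from h import *
st()"; done
```

```text
t11.53 tcp [ 574.8 -208.    35.1] toolY yaw -110.78 tilt x [ 0.  0. -1.] F [ 0.4  0.5 -2.6] T [ 0.14  0.   -0.01] w 13.9 nest xy [-102.8    0. ] Fnest [ 0.6 -0.2] q [-21.  31.  98.   0.  51.  90.]
t11.95 tcp [ 578.4 -198.7   35.1] toolY yaw -110.78 tilt x [ 0.001  0.    -1.   ] F [ 0.4 -1.7 -1.2] T [-0.02  0.06  0.05] w 14.0 nest xy [-92.9  -0. ] Fnest [-1.5 -1. ] q [-20.  31.  98.   0.  51.  91.]
t12.37 tcp [ 582.  -189.5   35.1] toolY yaw -110.78 tilt x [ 0.001 -0.    -1.   ] F [-1.4 -1.9  1.3] T [-0.28  0.17 -0.02] w 14.1 nest xy [-83.   -0.1] Fnest [-2.3  0.6] q [-19.  31.  98.   0.  51.  92.]
```

```bash
for i in 1 2; do python3 -m handwheel '{"gripper":[1,1,1,1,1],"offset":[[-0.15,-1.5,0],[-0.15,-3,0],[-0.15,-5,0],[-0.15,-7,0],[-0.15,-7,0]],"rot":[[0,0,0],[0,0,0],[0,0,0],[0,0,0],[0,0,0]]}'>/dev/null; python3 -c "
from h import *
st()"; done
```

```text
t12.78 tcp [ 584.3 -183.    35. ] toolY yaw -110.78 tilt x [ 0. -0. -1.] F [-1.5 -2.6  1.7] T [-0.41  0.14  0.03] w 13.8 nest xy [-76.1   0. ] Fnest [-3.   0.4] q [-18.  31.  98.   0.  52.  92.]
t13.20 tcp [ 586.7 -176.2   35.1] toolY yaw -110.78 tilt x [ 0.  0. -1.] F [-0.4 -2.6  1.4] T [-0.41  0.12  0.07] w 13.9 nest xy [-68.9   0.2] Fnest [-2.6 -0.6] q [-18.  31.  98.   0.  52.  93.]
```

```bash
for i in 1 2; do python3 -m handwheel '{"gripper":[1,1,1,1,1],"offset":[[-0.25,-1.5,0],[-0.25,-3,0],[-0.25,-5,0],[-0.25,-7,0],[-0.25,-7,0]],"rot":[[0,0,0],[0,0,0],[0,0,0],[0,0,0],[0,0,0]]}'>/dev/null; python3 -c "
from h import *
st()"; done
python3 -c "
from h import *
for n in('top','side'):
    im=grab_frame(n)[:,:,::-1];cv2.imwrite(f'pics/{n}9.png',im)
    if n=='side': crop(im,210,310,140,240,6,'s9.png')
    else: crop(im,95,295,120,270,4,'t9.png')
"
```

```text
t13.62 tcp [ 589.1 -169.5   35.1] toolY yaw -110.79 tilt x [-0.     0.001 -1.   ] F [-0.7 -0.7 -2. ] T [-0.19  0.07 -0.02] w 13.5 nest xy [-61.7   0.4] Fnest [-1.   0.4] q [-17.  31.  98.   0.  52.  94.]
t14.03 tcp [ 591.4 -162.7   35.1] toolY yaw -110.79 tilt x [-0.001  0.001 -1.   ] F [-0.4  0.3 -5.1] T [ 0.12 -0.06  0.01] w 13.8 nest xy [-54.6   0.6] Fnest [0.2 0.5] q [-16.  31.  98.   0.  52.  94.]
```

View pics/s9.png

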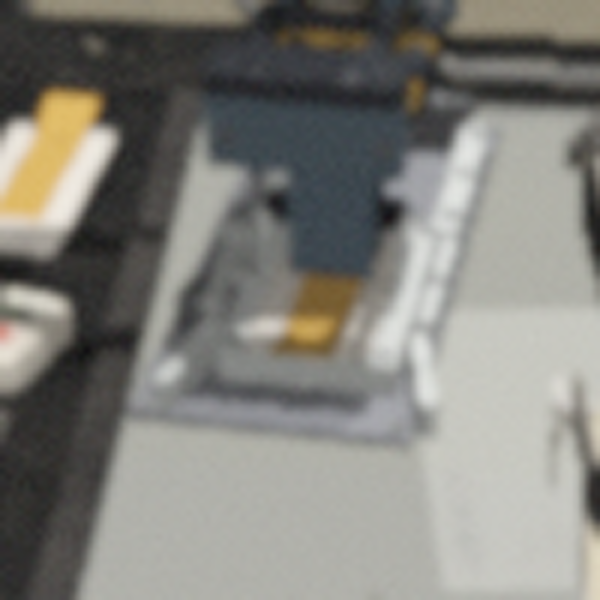

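View pics/t9.png

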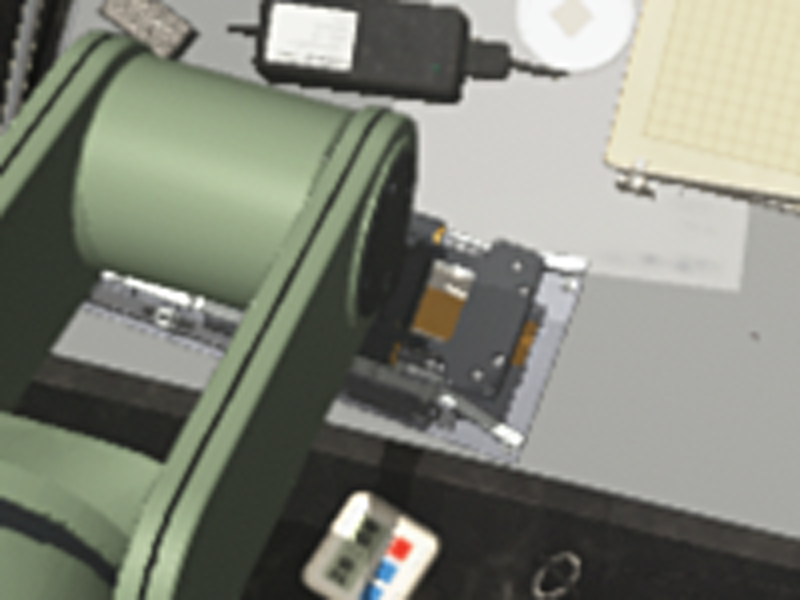

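```bash
for i in 1 2 3; do python3 -m handwheel '{"gripper":[1,1,1,1,1],"offset":[[0,-2.5,0],[0,-5,0],[0,-7.5,0],[0,-10,0],[0,-10,0]],"rot":[[0,0,0],[0,0,0],[0,0,0],[0,0,0],[0,0,0]]}'>/dev/null; python3 -c "
from h import *
st()"; done
```

```text
t14.55 tcp [ 595.1 -153.6   35.4] toolY yaw -110.77 tilt x [-0.  0. -1.] F [-0.3  0.2 -6.2] T [ 0.06 -0.01 -0.01] w 14.0 nest xy [-44.7   0.4] Fnest [0.1 0.3] q [-16.  31.  97.   0.  52.  95.]
t14.97 tcp [ 598.8 -144.3   35.6] toolY yaw -110.77 tilt x [ 0.  0. -1.] F [-0.5  0.2 -6.6] T [0.1  0.07 0.07] w 13.7 nest xy [-34.8   0.2] Fnest [0.  0.5] q [-15.  31.  97.   0.  52.  96.]
t15.38 tcp [ 602.3 -135.    35.6] toolY yaw -110.78 tilt x [ 0.  0. -1.] F [ 0.6  0.8 -5. ] T [ 0.06  0.03 -0.01] w 13.9 nest xy [-24.8   0.2] Fnest [ 1.  -0.3] q [-14.  31.  97.   0.  52.  97.]
```

```bash
for i in 1 2 3; do python3 -m handwheel '{"gripper":[1,1,1,1,1],"offset":[[0.15,-2.5,0],[0.15,-5,0],[0.15,-7.5,0],[0.15,-10,0],[0.15,-10,0]],"rot":[[0,0,0],[0,0,0],[0,0,0],[0,0,0],[0,0,0]]}'>/dev/null; python3 -c "
from h import *
st()"; done
python3 -c "
from h import *
for n in('top','side'):
    im=grab_frame(n)[:,:,::-1];cv2.imwrite(f'pics/{n}10.png',im)
    if n=='side': crop(im,220,300,140,220,7,'s10.png')
    else: crop(im,95,255,130,250,5,'t10.png')
"
```

```text
t15.80 tcp [ 605.9 -125.7   35.4] toolY yaw -110.78 tilt x [ 0.  0. -1.] F [-0.3  0.7 -5.7] T [ 0.14 -0.03  0.  ] w 13.7 nest xy [-14.8   0.2] Fnest [0.5 0.6] q [-13.  31.  97.   0.  52.  98.]
t16.22 tcp [ 609.5 -116.3   35.3] toolY yaw -110.77 tilt x [ 0.  0. -1.] F [ 0.   0.4 -6.1] T [ 0.08 -0.03  0.03] w 13.9 nest xy [-4.8  0.2] Fnest [0.4 0.1] q [-12.  31.  97.   0.  52.  99.]
t16.63 tcp [ 613.  -107.    35.1] toolY yaw -110.77 tilt x [ 0.  0. -1.] F [ 0.4  0.6 -6.1] T [ 0.13  0.03 -0.02] w 13.8 nest xy [5.2 0.2] Fnest [ 0.7 -0.1] q [-11.  31.  96.   0.  52. 100.]
```

View pics/s10.png

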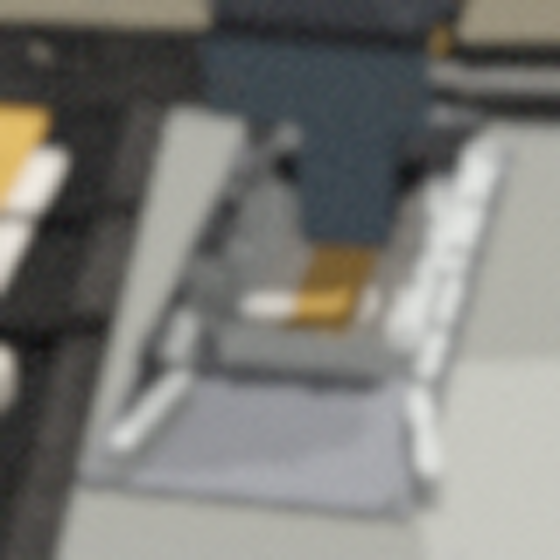

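View pics/t10.png

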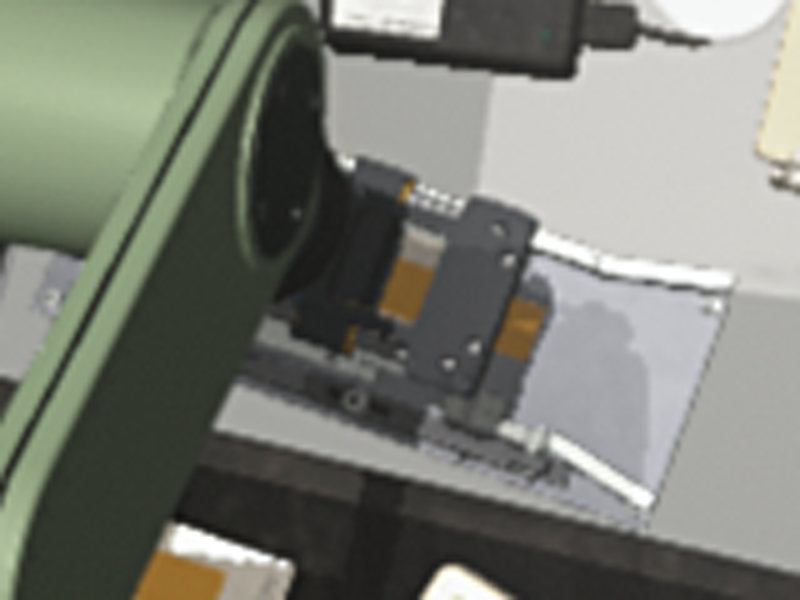

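```bash
for i in 1 2; do python3 -m handwheel '{"gripper":[1,1,1,1,1],"offset":[[0,-1,0],[0,-2,0],[0,-3,0],[0,-4,0],[0,-4,0]],"rot":[[0,0,0],[0,0,0],[0,0,0],[0,0,0],[0,0,0]]}' 25 >/dev/null; python3 -c "
from h import *
st()"; done;  for i in 1 2 3; do python3 -m handwheel '{"gripper":[1,1,1],"offset":[[0,-0.5,0],[0,-1,0],[0,-1,0]],"rot":[[0,0,0],[0,0,0],[0,0,0]]}' 25 >/dev/null; python3 -c "
from h import *
st()"; done
```

```text
t17.15 tcp [ 614.3 -103.6   35.1] toolY yaw -110.79 tilt x [ 0.  0. -1.] F [-0.3 -0.4 -5.4] T [ 0.06  0.   -0.01] w 13.6 nest xy [8.8 0.3] Fnest [-0.5  0.1] q [-11.  31.  96.   0.  52. 100.]
t17.57 tcp [615.7 -99.8  35.1] toolY yaw -110.79 tilt x [ 0.  0. -1.] F [-0.1 -0.3 -5. ] T [ 0.14 -0.06 -0.02] w 13.8 nest xy [12.9  0.3] Fnest [-0.3  0. ] q [-10.  31.  96.   0.  52. 101.]
t17.82 tcp [616.  -99.   35.1] toolY yaw -110.79 tilt x [ 0.  0. -1.] F [ 0.1 -0.2 -4.7] T [ 0.13 -0.03 -0.03] w 13.7 nest xy [13.7  0.3] Fnest [-0.1 -0.1] q [-10.  31.  96.   0.  52. 101.]
t18.07 tcp [616.4 -98.2  35.1] toolY yaw -110.78 tilt x [ 0. -0. -1.] F [-0.3 -0.5 -4.8] T [ 0.06  0.05 -0.03] w 13.5 nest xy [14.6  0.2] Fnest [-0.5  0.1] q [-10.  31.  96.  -0.  52. 101.]
t18.32 tcp [616.5 -97.9  35.3] toolY yaw -110.76 tilt x [-0.    -0.001 -1.   ] F [-1.7 -5.3 -4.1] T [-0.64  0.29  0.03] w 13.9 nest xy [14.9  0.2] Fnest [-5.5 -0.3] q [-10.  31.  96.  -0.  52. 101.]
```

```bash
for i in 1 2 3; do python3 -m handwheel '{"gripper":[1,1,1],"offset":[[0,-0.4,0],[0,-0.8,0],[0,-0.8,0]],"rot":[[0,0,0],[0,0,0],[0,0,0]]}' 25 >/dev/null; python3 -c "
from h import *
st()"; done
python3 -c "
from h import *
im=grab_frame('top')[:,:,::-1];crop(im,155,255,180,255,8,'t11.png')
"
```

```text
t18.57 tcp [616.7 -97.4  35.3] toolY yaw -110.76 tilt x [-0.    -0.002 -1.   ] F [-2.1 -5.4 -2.8] T [-0.84  0.35 -0.02] w 14.0 nest xy [15.5  0.2] Fnest [-5.8  0. ] q [-10.  31.  96.  -0.  52. 101.]
t18.82 tcp [616.8 -97.   35.3] toolY yaw -110.75 tilt x [-0.001 -0.002 -1.   ] F [-3.5 -6.3 -2.2] T [-1.07  0.43  0.03] w 14.0 nest xy [15.9  0.2] Fnest [-7.1  1. ] q [-10.  31.  96.  -0.  52. 101.]
t19.07 tcp [617.  -96.6  35.4] toolY yaw -110.74 tilt x [-0.001 -0.003 -1.   ] F [-2.7 -7.6 -1.4] T [-1.26  0.53  0.03] w 13.5 nest xy [16.3  0.2] Fnest [-8.  -0.2] q [-10.  31.  96.  -0.  53. 101.]
```

View pics/t11.png

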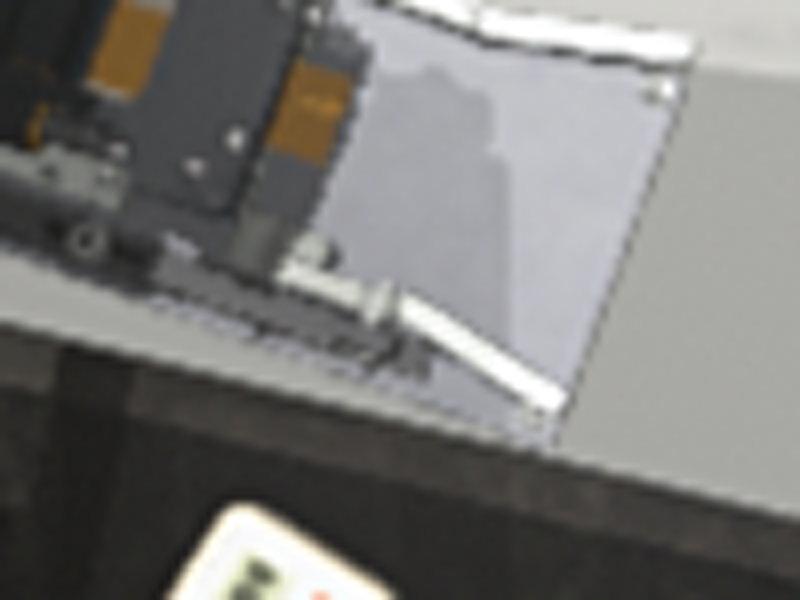

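```bash
python3 -c "
from h import *
im=grab_frame('top')[:,:,::-1];cv2.imwrite('pics/top11.png',im)
L=[cv2.resize(cv2.imread(f)[200:228,175:211],None,fx=7,fy=7,interpolation=2) for f in ('pics/top_avg.png','pics/top10.png','pics/top11.png')]
cv2.imwrite('pics/cmp.png',np.hstack(L))
"
```

```text
(no output)
```

View pics/cmp.png

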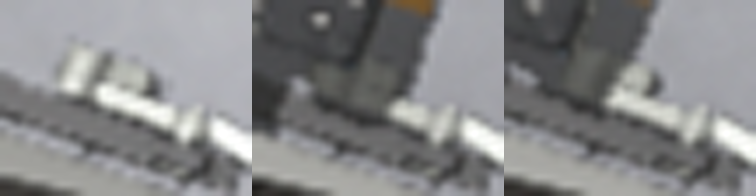

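```bash
for i in 1 2; do python3 -m handwheel '{"gripper":[1,1,1],"offset":[[0,-0.4,0],[0,-0.8,0],[0,-0.8,0]],"rot":[[0,0,0],[0,0,0],[0,0,0]]}' 25 >/dev/null; python3 -c "
from h import *
st()
im=grab_frame('top')[:,:,::-1];cv2.imwrite('pics/top12_$i.png',im)"; done
python3 -c "
from h import *
L=[cv2.resize(cv2.imread(f)[200:228,175:211],None,fx=7,fy=7,interpolation=2) for f in ('pics/top11.png','pics/top12_1.png','pics/top12_2.png')]
cv2.imwrite('pics/cmp2.png',np.hstack(L))
"
```

```text
t19.42 tcp [617.2 -96.2  35.5] toolY yaw -110.73 tilt x [-0.001 -0.003 -1.   ] F [-3.4 -8.  -1.5] T [-1.41  0.62  0.02] w 14.0 nest xy [16.7  0.2] Fnest [-8.6  0.4] q [-10.  31.  96.  -0.  53. 101.]
t19.72 tcp [617.4 -95.8  35.6] toolY yaw -110.72 tilt x [-0.001 -0.004 -1.   ] F [ -3.5 -10.8  -1.1] T [-1.66  0.72  0.04] w 14.2 nest xy [17.2  0.1] Fnest [-11.3  -0.6] q [-10.  32.  96.  -0.  53. 101.]
```

View pics/cmp2.png

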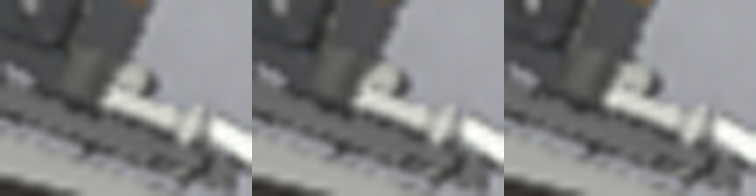

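```bash
for i in 1 2; do python3 -m handwheel '{"gripper":[1,1,1],"offset":[[0,-0.3,0],[0,-0.6,0],[0,-0.6,0]],"rot":[[0,0,0],[0,0,0],[0,0,0]]}' 25 >/dev/null; python3 -c "
from h import *
st()
im=grab_frame('top')[:,:,::-1];cv2.imwrite('pics/top13_$i.png',im);im=grab_frame('side')[:,:,::-1];cv2.imwrite('pics/side13_$i.png',im)
st()"; done
python3 -c "
from h import *
L=[cv2.resize(cv2.imread(f)[200:228,175:211],None,fx=7,fy=7,interpolation=2) for f in ('pics/top12_2.png','pics/top13_1.png','pics/top13_2.png')]
M=[cv2.resize(cv2.imread(f)[168:200,232:268],None,fx=7,fy=7,interpolation=2) for f in ('pics/side10.png','pics/side13_1.png','pics/side13_2.png')]
cv2.imwrite('pics/cmp3.png',np.vstack([np.hstack(L),np.hstack(M)]))
"
```

```text
t20.02 tcp [617.4 -95.6  35.6] toolY yaw -110.71 tilt x [-0.001 -0.004 -1.   ] F [ -4.9 -10.   -0.6] T [-1.74  0.74  0.04] w 13.8 nest xy [17.4  0.2] Fnest [-11.1   1. ] q [-10.  32.  96.  -0.  53. 101.]
t20.12 tcp [617.4 -95.6  35.6] toolY yaw -110.71 tilt x [-0.001 -0.004 -1.   ] F [ -4.1 -11.1   0.2] T [-1.79  0.74  0.06] w 13.9 nest xy [17.4  0.2] Fnest [-11.9  -0.1] q [-10.  32.  96.  -0.  53. 101.]
t20.37 tcp [617.6 -95.3  35.7] toolY yaw -110.70 tilt x [-0.002 -0.005 -1.   ] F [ -5.  -11.2  -0.7] T [-1.86  0.78  0.  ] w 14.0 nest xy [17.8  0.1] Fnest [-12.3   0.6] q [-10.  32.  96.  -0.  53. 101.]
t20.47 tcp [617.6 -95.3  35.6] toolY yaw -110.71 tilt x [-0.002 -0.005 -1.   ] F [ -5.3 -12.   -0.5] T [-1.88  0.81 -0.05] w 13.7 nest xy [17.8  0.1] Fnest [-13.1   0.6] q [-10.  32.  96.  -0.  53. 101.]
```

View pics/cmp3.png

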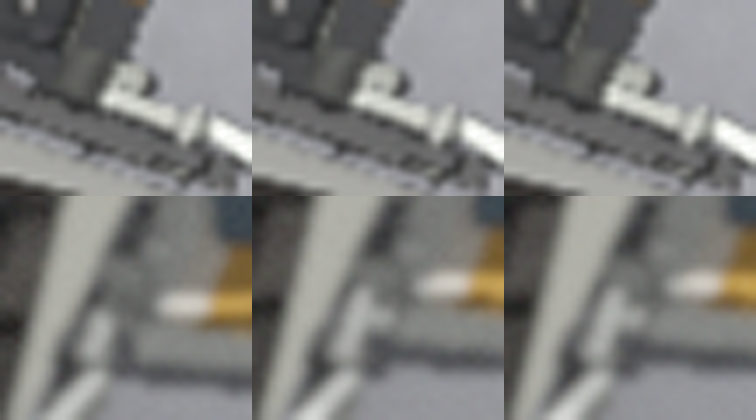

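```bash
python3 -c "
from h import *
L=[cv2.resize(cv2.imread(f)[200:228,175:211],None,fx=7,fy=7,interpolation=2) for f in ('pics/top_avg.png','pics/top13_1.png','pics/top13_2.png')]
M=[cv2.resize(cv2.imread(f)[168:200,232:268],None,fx=7,fy=7,interpolation=2) for f in ('pics/side_avg.png','pics/side13_1.png','pics/side13_2.png')]
cv2.imwrite('pics/cmp4.png',np.vstack([np.hstack(L),np.hstack(M)]))
"; python3 -m handwheel '{"gripper":[1,1,1],"offset":[[0,-0.25,0],[0,-0.5,0],[0,-0.5,0]],"rot":[[0,0,0],[0,0,0],[0,0,0]]}' 25 >/dev/null; python3 -c "
from h import *
st()
im=grab_frame('top')[:,:,::-1];cv2.imwrite('pics/top14.png',im);im=grab_frame('side')[:,:,::-1];cv2.imwrite('pics/side14.png',im)
st()
L=[cv2.resize(cv2.imread(f)[200:228,175:211],None,fx=7,fy=7,interpolation=2) for f in ('pics/top_avg.png','pics/top13_2.png','pics/top14.png')]
M=[cv2.resize(cv2.imread(f)[168:200,232:268],None,fx=7,fy=7,interpolation=2) for f in ('pics/side_avg.png','pics/side13_2.png','pics/side14.png')]
cv2.imwrite('pics/cmp5.png',np.vstack([np.hstack(L),np.hstack(M)]))
"
```

```text
t20.72 tcp [617.7 -95.1  35.7] toolY yaw -110.70 tilt x [-0.002 -0.005 -1.   ] F [ -4.6 -11.5   0.8] T [-2.07  0.83  0.03] w 13.5 nest xy [18.   0.1] Fnest [-12.4   0.2] q [-10.  32.  96.  -0.  53. 101.]
t20.82 tcp [617.7 -95.   35.7] toolY yaw -110.70 tilt x [-0.002 -0.005 -1.   ] F [ -4.8 -10.9  -0.2] T [-1.98  0.86 -0.03] w 13.7 nest xy [18.   0.2] Fnest [-11.9   0.6] q [-10.  32.  96.  -0.  53. 101.]
```

View pics/cmp5.png

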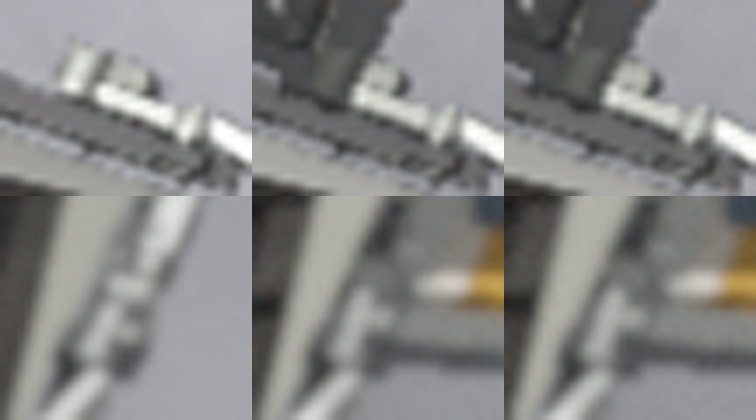

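```bash
python3 -c "
from h import *
L=[cv2.resize(cv2.imread(f)[203:221,183:203],None,fx=19,fy=19,interpolation=2) for f in ('pics/top_avg.png','pics/top14.png')]
M=[cv2.resize(cv2.imread(f)[178:193,240:260],None,fx=19,fy=19,interpolation=2) for f in ('pics/side_avg.png','pics/side14.png')]
cv2.imwrite('pics/cmp6.png',np.vstack([np.hstack(L),np.hstack(M)])[:600])
"
```

View pics/cmp6.png

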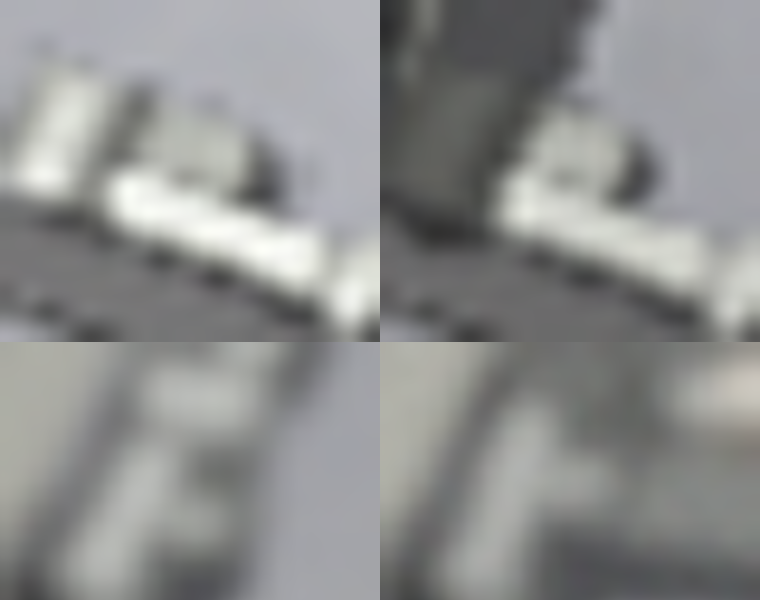

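```bash
for i in 1 2; do python3 -m handwheel '{"gripper":[1,1,1],"offset":[[0,-0.25,0],[0,-0.5,0],[0,-0.5,0]],"rot":[[0,0,0],[0,0,0],[0,0,0]]}' 25 >/dev/null; python3 -c "
from h import *
st()
im=grab_frame('top')[:,:,::-1];cv2.imwrite('pics/top15_$i.png',im);im=grab_frame('side')[:,:,::-1];cv2.imwrite('pics/side15_$i.png',im)
st()"; done; python3 -c "
from h import *
F=('_avg','14','15_1','15_2')
L=[cv2.resize(cv2.imread('pics/top%s.png'%f)[203:221,183:203],None,fx=10,fy=10,interpolation=2) for f in F]
M=[cv2.resize(cv2.imread('pics/side%s.png'%f)[176:196,240:260],None,fx=10,fy=10,interpolation=2) for f in F]
cv2.imwrite('pics/cmp7.png',np.vstack([np.hstack(L),np.hstack(M)])[:600])
"
```

```text
t21.07 tcp [617.8 -94.8  35.8] toolY yaw -110.69 tilt x [-0.002 -0.005 -1.   ] F [ -4.6 -12.2  -0.5] T [-2.13  0.92  0.04] w 13.8 nest xy [18.3  0.1] Fnest [-13.1  -0. ] q [-10.  32.  96.  -0.  53. 101.]
t21.17 tcp [617.8 -94.8  35.8] toolY yaw -110.69 tilt x [-0.002 -0.005 -1.   ] F [ -6.2 -12.   -0.3] T [-2.19  0.84  0.  ] w 13.9 nest xy [18.3  0.1] Fnest [-13.4   1.5] q [-10.  32.  96.  -0.  53. 101.]
t21.42 tcp [617.9 -94.5  35.8] toolY yaw -110.69 tilt x [-0.002 -0.006 -1.   ] F [ -5.4 -12.7   0.7] T [-2.26  1.    0.04] w 13.8 nest xy [18.6  0.1] Fnest [-13.8   0.5] q [-10.  32.  96.  -0.  53. 101.]
t21.52 tcp [617.9 -94.5  35.8] toolY yaw -110.69 tilt x [-0.002 -0.006 -1.   ] F [ -5.8 -13.4   1.8] T [-2.22  0.97 -0.01] w 13.6 nest xy [18.6  0.1] Fnest [-14.5   0.7] q [-10.  32.  96.  -0.  53. 101.]
```

View pics/cmp7.png

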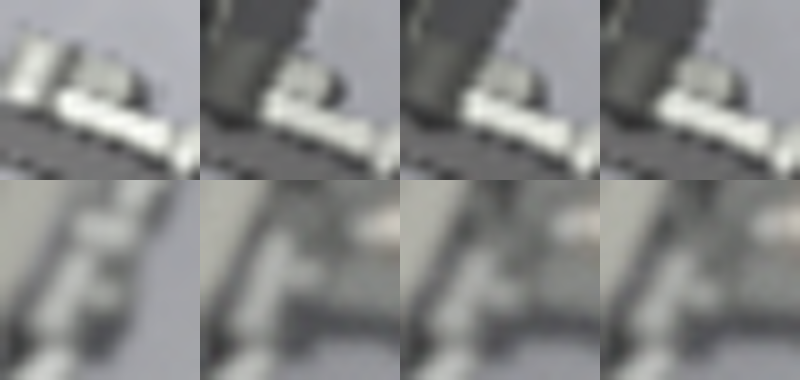

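```bash
python3 -m handwheel '{"gripper":[1,1,1,1,1],"offset":[[0,0.6,0],[0,1.2,0],[0,1.8,0],[0,2.4,0],[0,2.4,0]],"rot":[[0,0,0],[0,0,0],[0,0,0],[0,0,0],[0,0,0]]}' 25 >/dev/null; python3 -c "
from h import *
st()";python3 -m handwheel '{"gripper":[1,1,1,1,1],"offset":[[0,0.6,0],[0,1.2,0],[0,1.8,0],[0,2.4,0],[0,2.4,0]],"rot":[[0,0,0],[0,0,0],[0,0,0],[0,0,0],[0,0,0]]}' 25 >/dev/null; python3 -c "
from h import *
st()
im=grab_frame('top')[:,:,::-1];cv2.imwrite('pics/top16.png',im);im=grab_frame('side')[:,:,::-1];cv2.imwrite('pics/side16.png',im)"
```

```text
t21.93 tcp [617.4 -95.6  35.6] toolY yaw -110.73 tilt x [-0.001 -0.004 -1.   ] F [-3.7 -9.6 -0.2] T [-1.6   0.68  0.05] w 13.6 nest xy [17.4  0.2] Fnest [-10.2   0. ] q [-10.  32.  96.  -0.  53. 101.]
t22.35 tcp [616.9 -96.8  35.4] toolY yaw -110.77 tilt x [-0.001 -0.002 -1.   ] F [-2.  -6.4 -1.2] T [-1.02  0.48  0.02] w 14.3 nest xy [16.1  0.2] Fnest [-6.7 -0.4] q [-10.  31.  96.  -0.  52. 101.]
```

```bash
for i in 1 2 3; do python3 -m handwheel '{"gripper":[1,1,1],"offset":[[0,0.3,0],[0,0.6,0],[0,0.6,0]],"rot":[[0,0,0],[0,0,0],[0,0,0]]}' 25 >/dev/null; python3 -c "
from h import *
st()"; done; python3 -c "
from h import *
im=grab_frame('top')[:,:,::-1];cv2.imwrite('pics/top17.png',im);im=grab_frame('side')[:,:,::-1];cv2.imwrite('pics/side17.png',im)
F=('_avg','14','16','17')
L=[cv2.resize(cv2.imread('pics/top%s.png'%f)[203:221,183:203],None,fx=10,fy=10,interpolation=2) for f in F]
M=[cv2.resize(cv2.imread('pics/side%s.png'%f)[176:196,240:260],None,fx=10,fy=10,interpolation=2) for f in F]
cv2.imwrite('pics/cmp8.png',np.vstack([np.hstack(L),np.hstack(M)])[:600])
"
```

```text
t22.70 tcp [616.9 -97.   35.3] toolY yaw -110.77 tilt x [-0.    -0.001 -1.   ] F [-1.8 -5.1 -2.4] T [-0.88  0.4   0.01] w 14.0 nest xy [15.9  0.2] Fnest [-5.4 -0.1] q [-10.  31.  96.  -0.  52. 101.]
t22.95 tcp [616.8 -97.   35.3] toolY yaw -110.78 tilt x [-0.    -0.001 -1.   ] F [-2.1 -5.1 -2.3] T [-0.78  0.4  -0.03] w 13.9 nest xy [15.8  0.2] Fnest [-5.5  0.2] q [-10.  31.  96.  -0.  52. 101.]
t23.20 tcp [616.8 -97.1  35.2] toolY yaw -110.79 tilt x [ 0.  0. -1.] F [-1.6 -3.9 -1.5] T [-0.55  0.36 -0.02] w 14.1 nest xy [15.8  0.2] Fnest [-4.2  0.1] q [-10.  31.  96.   0.  52. 101.]
```

View pics/cmp8.png

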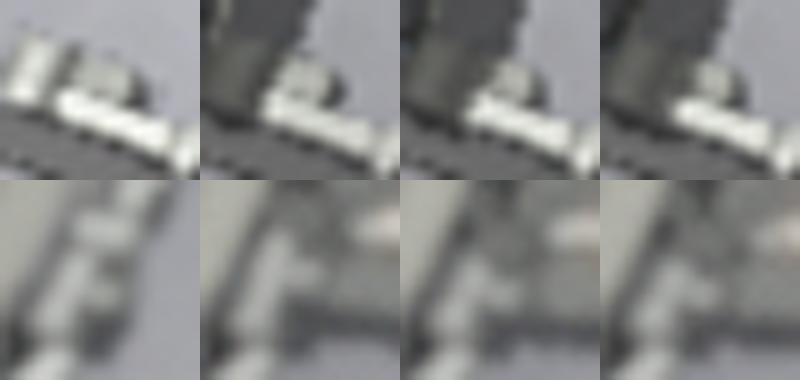

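```bash
for i in 1 2; do python3 -m handwheel '{"gripper":[1,1,1],"offset":[[0,0.25,0],[0,0.5,0],[0,0.5,0]],"rot":[[0,0,0],[0,0,0],[0,0,0]]}' 25 >/dev/null; python3 -c "
from h import *
st()"; done
```

```text
t23.55 tcp [616.8 -97.2  35.2] toolY yaw -110.80 tilt x [ 0.001  0.001 -1.   ] F [-1.3 -2.1 -1.4] T [-0.21  0.3   0.05] w 13.9 nest xy [15.7  0.2] Fnest [-2.5  0.4] q [-10.  31.  96.   0.  52. 101.]
t23.80 tcp [616.7 -97.3  35.2] toolY yaw -110.81 tilt x [ 0.001  0.001 -1.   ] F [ 0.6  1.7 -1.8] T [ 0.31  0.08 -0.01] w 13.6 nest xy [15.6  0.2] Fnest [1.8 0. ] q [-10.  31.  96.   0.  52. 101.]
```

```bash
python3 -m handwheel '{"gripper":[1,1],"offset":[[0,-0.2,0],[0,-0.3,0]],"rot":[[0,0,0],[0,0,0]]}' 10 |grep force; python3 -m handwheel '{"gripper":[0.8,0.7,0.6,0.55,0.55],"offset":[[0,0,0],[0,0,0],[0,0,0],[0,0,0],[0,0,0]],"rot":[[0,0,0],[0,0,0],[0,0,0],[0,0,0],[0,0,0]]}' ; python3 -c "
from h import *
st()"
```

```text
force: [-0.3, 2.6, -1.1]
time_s: 24.38
ee_pos: [616.6, -98.0, 35.3]
ee_rot: [169.8, 90.0, -31.0]
force: [0.2, 1.1, 0.1]
gripper_width: 40.2
t24.38 tcp [616.6 -98.   35.3] toolY yaw -110.79 tilt x [ 0. -0. -1.] F [0.2 1.1 0.1] T [-0.01  0.01  0.03] w 40.2 nest xy [14.9  0.1] Fnest [1.1 0.2] q [-10.  31.  96.  -0.  52. 101.]
```

```bash
python3 -m handwheel '{"gripper":[0.55,0.55,0.55,0.55,0.55],"offset":[[-4,0,0],[-12,0,0],[-22,0,0],[-35,0,0],[-50,0,0]],"rot":[[0,0,0],[0,0,0],[0,0,0],[0,0,0],[0,0,0]]}'|grep force; python3 -m handwheel '{"gripper":[0.55,0.55,0.55,0.55,0.55],"offset":[[-25,0,0],[-50,10,20],[-70,30,40],[-90,60,60],[-100,95,80]],"rot":[[0,0,0],[0,0,0],[0,0,0],[0,0,0],[0,0,0]]}'; python3 -m handwheel '{"gripper":[0.55,0.55,0.55,0.55,0.55],"offset":[[0,35,10],[0,70,20],[0,105,30],[0,130,40],[0,150,50]],"rot":[[0,0,0],[0,0,0],[0,0,0],[0,0,0],[0,0,0]]}'; python3 -c "
from h import *
for n in('top','side'):
    im=grab_frame(n)[:,:,::-1];cv2.imwrite(f'pics/{n}18.png',im)
    if n=='side': crop(im,220,300,140,220,7,'s18.png')
    else: crop(im,95,255,130,250,5,'t18.png')
"
```

```text
force: [0.3, 0.3, 0.2]
time_s: 25.22
ee_pos: [508.6, -158.3, 188.9]
ee_rot: [-176.8, 89.6, -17.4]
force: [0.5, -1.4, 0.5]
gripper_width: 41.2
time_s: 25.63
ee_pos: [406.8, -282.6, 186.6]
ee_rot: [152.9, 89.9, -47.9]
force: [-0.9, -0.7, -0.4]
gripper_width: 41.0
```

View pics/s18.png

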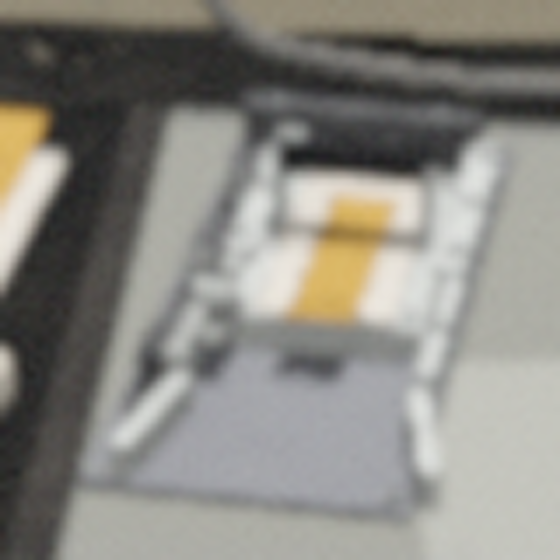

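View pics/t18.png

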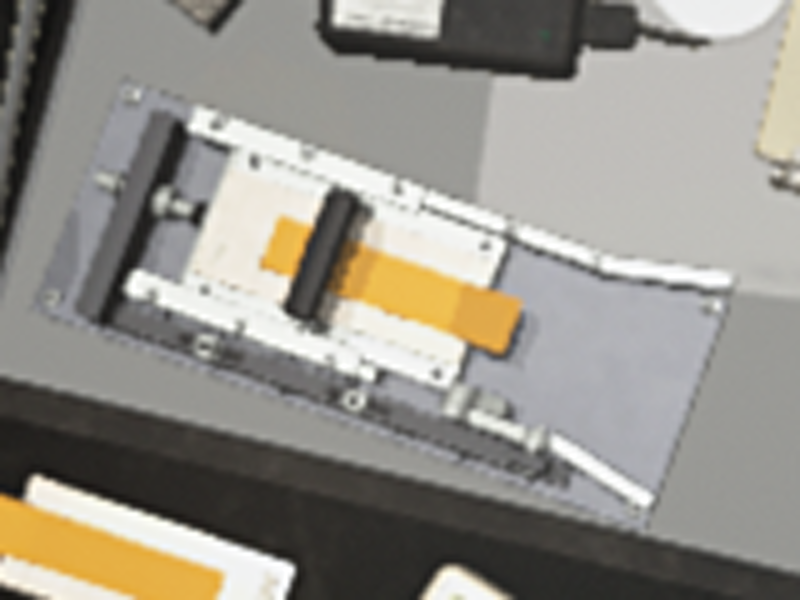

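View pics/top18.png

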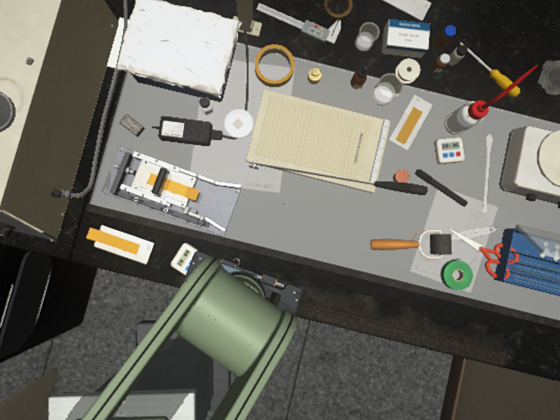

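```bash
python3 -m handwheel '{"gripper":[0.55,0.55,0.55],"offset":[[0,0,0],[0,0,0],[0,0,0]],"rot":[[0,0,0],[0,0,0],[0,0,0]]}' >/dev/null; python3 -c "
from h import *
for n in('top','side'):
    im=grab_frame(n)[:,:,::-1].copy();cv2.imwrite(f'pics/{n}19.png',im)
    a=cv2.imread(f'pics/{n}_avg.png');d=cv2.absdiff(cv2.GaussianBlur(a,(3,3),0),cv2.GaussianBlur(im,(3,3),0)).max(2);cv2.imwrite(f'pics/d_{n}.png',cv2.resize((d>35).astype(np.uint8)*255,None,fx=.7,fy=.7))
cv2.imwrite('pics/d.png',np.hstack([cv2.imread('pics/d_top.png'),cv2.imread('pics/d_side.png')]))
L=[cv2.resize(cv2.imread('pics/top%s.png'%f)[200:224,175:205],None,fx=12,fy=12,interpolation=2) for f in ('_avg','19')]
M=[cv2.resize(cv2.imread('pics/side%s.png'%f)[170:195,235:265],None,fx=12,fy=12,interpolation=2) for f in ('_avg','19')]
cv2.imwrite('pics/cmp9.png',np.vstack([np.hstack(L),np.hstack(M)]))
st()
"
```

```text
t26.08 tcp [ 408.7 -280.   185.2] toolY yaw -110.70 tilt x [ 0. -0. -1.] F [0.2 0.5 1.1] T [ 0.1   0.03 -0.  ] w 41.4 nest xy [-229.3  129.6] Fnest [ 0.6 -0. ] q [-36.  12. 102.   0.  65.  75.]
```

View pics/cmp9.png

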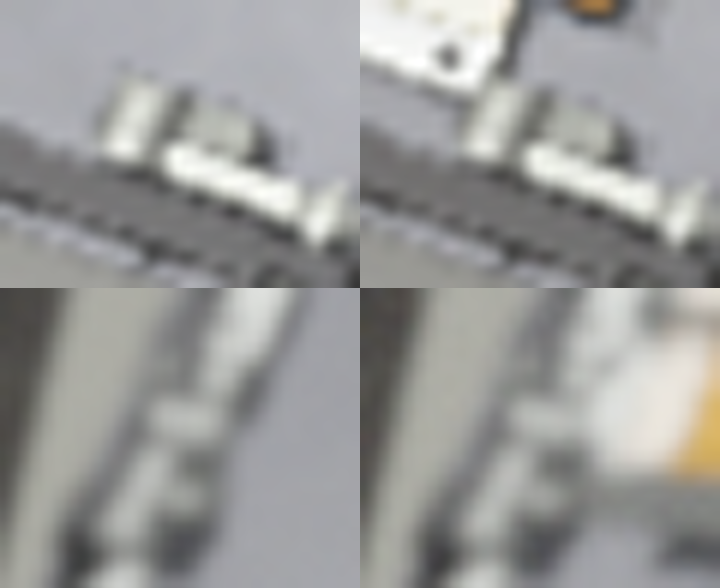

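View pics/d.png

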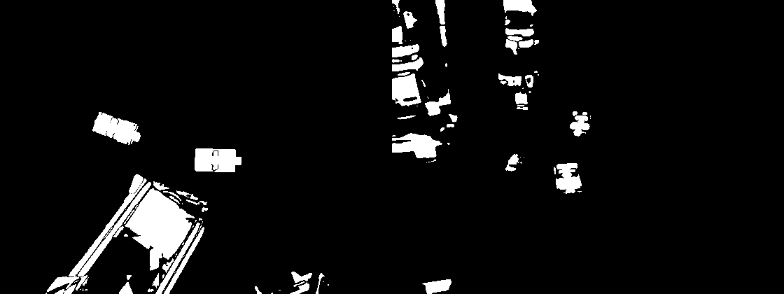

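The catch looks the same as before the insertion (hanging) in both views, with the carrier's rear edge just in front of it. Only the carrier and the arm show up as changed in the pictures, so I'm handing the job in.

```bash
python3 -c "
from workcell import *
print(job_done())"
```

```text
the job is handed in; nothing more can be done
None
```

The carrier is in the dwell nest, resting against the dropped catch with the gripper clear, and I handed the job in at about 26 s of the 70 s.

**What I did:** I picked the carrier up by its bridge handle, set its nose in the mouth and slid it in, so the nose lifted the catch. The plunger first pushed back with the tool at nest x ≈ 14.8 mm, which puts u near -12 mm. I then pressed in steps of about half a millimetre. The pictures show the catch dropping as the tool went from 18.0 to 18.3 mm, at about 13 N. I made one more step after that, to 18.6 mm, before I had looked at the pictures. Easing off, the carrier stopped at about 15.8 mm while the force fell to nothing, so the catch was holding it. I then let go and lifted straight up.

**Forces:** The highest push I read along the channel was about 14.5 N. The floor took roughly 5–8 N at that point, and about 9–10 N earlier while entering the mouth. These are readings between moves, so brief peaks in between would not show.

**Last checks:**
- **Catch:** it hangs as it did at the start in both views, with the carrier's rear edge just in front of it.
- **Bystanders:** comparing the pictures before and after, only the carrier and the arm changed in either view, though the arm hides part of the bench edge.
- **Gripper:** its force reading was near zero after letting go.

**What disagreed:**
- **Plunger position:** the first picture suggested u ≈ -9 mm, about 3 mm off what contact showed. I went by contact.
- **Side camera:** its pictures sat about 1.5–2.5 pixels high, so I used them mainly for comparison.

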